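Press the forehead thermometer into its foam pocket and shut the drawer

ROBOT

A 6-joint arm with a two-finger parallel gripper is mounted at the origin on the work surface. World frame = base frame: x ahead of the robot, y to its left, z up, the work surface at z = 0. Lengths are in m, angles in rad, forces in N, time in s.
With the tool pointing down it reaches from about 0.375 to 0.9 m from the base axis. Payload 3.1 kg.
Tool frame: the origin (TCP) lies between the finger pads; the fingertips stand 25 mm ahead of it and the grasp point (between the pads) lies 6 mm ahead of it; y points along the fingers, x is the direction in which the jaws open and shut, and the axes are right-handed (so a half turn about y gives the same grasp; the last joint's range is limited). The gripper opens to 87 mm and grips with 3 to 60 N. Pads are 19 mm wide; open, the fingers measure 117 mm over their backs; the gripper's body (75 mm by 190 mm) begins 51 mm behind the grasp point.
Start: joints at [-1.28, 0.527, 1.433, -0, 1.181, -0.178], TCP at [0.282, -0.558, 0.248] pointing down, gripper open.
Joint ranges: [-3.08, 3.08], [-0.75, 2.2], [0.22, 2.44], [-1.43, 4.57], [0, 2.65], [-2.85, 2.85]. Speed limits (rad/s): [2.79, 2.79, 3.14, 3.14, 3.14, 3.14].

INTERFACE

Orientations are given as a unit quaternion [x, y, z, w].
In Python, from rig import robot gives the robot as it stands.
- The arm moves only by the tool carry_out, never from a script. Its argument "moves" is a list of rows, each a list of 7 numbers: the opening, from 0 (shut) to 1 (fully open), then the shift along the tool's x, y, z in cm, then the turn, a rotation vector about the tool's x, y, z in rad. In form: [[grip, x, y, z, rx, ry, rz], ...]. A call has 1 to 20 rows; each row is the pose to reach, as a shift and turn from the pose commanded when the call began, along the tool's axes at that moment; what a row does not reach only later rows make up. A row lasts 1/10 s, in which the tool goes at most 50 mm and 8.59 degrees, less where a joint would pass 70% of its speed; a pose out of reach is approached as far as the arm can. A call with a gripper value outside its range is refused whole. The fingers move at their own pace and stop on an object; "force" is the grip in N (left out, the last holds). Time passes only in rows, so rows that repeat a pose let the fingers close. It gives the time, the measured TCP pose, the force and the opening at its end, in the units of the state.
- robot.get_obs(): the state, without advancing time (a new reading comes with each control period).
- robot.camera(name): name is "scene" or "top"; returns the picture (480x640x3 uint8, red, green, blue); there is no depth.
- robot.camera_params(name): a dict with "fx", "fy", "cx", "cy" (pixels), "extrinsics" (4x4, takes a point from camera to world coordinates). Camera axes: x right, y down, z forward; pixel columns grow to the right and rows downward; lengths in m; the calibration is good to about 2 mm. A picture is of the moment at which its call begins. camera_params takes no time and is no camera call.
- robot.hand_in(): hands the job in, once; it reports no verdict.
The state is a dict: "time": time; "q": joint angles; "joint_velocities": joint speeds; "joint_torque": joint torques, N m; "position": TCP position; "tool_rot": TCP orientation; "ft_force": force on the tool from outside, world axes, zero at the start; "moment": the same for the moment, N m; "grip_width": finger opening in m.
Only numpy, scipy, OpenCV 4.12 (cv2) and the standard library are available. Lean on these libraries where they do the work, as an engineer would, in place of code of your own. Each camera call takes 0.05 s, during which the arm holds its last target.

TASK

Put the forehead thermometer away: lay it in its cut-out in the foam of the open drawer, press it down until it sits fully home on the bottom of the cut-out, then push the drawer fully shut. Leave the other things on the desk where they are.

Things in the scene. Friction and masses are not known exactly. Their poses are not given: they have to be found in the camera images.
- thermometer: Loose white L-shaped thermometer on its side, rigid, flat top, 40 mm thick, 0.22 kg. Origin: underside, below the barrel's middle, near the balance point; z up. Barrel: x -70 to 70, y -21 to 21 mm, its nose (grey band, black eye) at +x; graspable across its 42 mm at the origin. Grip handle: x -66 to -34 mm, from the barrel to y = -96 mm.
- pocket (a point): The L-shaped cut-out in the drawer's dark grey foam: a point on its floor, 16 mm above the desk. The seated thermometer's origin and axes coincide with this frame; no other way round fits. x runs across the drawer, -y to its back. 28 mm deep, 1.5 mm clearance all round, mouth edges rounded 3 mm.
- bulges (a point): Middle of two springy foam bulges on the long sides of the barrel's pocket, 13 mm above its floor: they stop the thermometer's underside about here. Pressing the barrel's middle from above, 6 to 14 N, pushes it past them to the floor (a side that stays up needs a press there); 12 mm of it then stand above the foam, whose top is 44 mm above the desk.
- shears (a point): Steel bandage shears already packed and fixed on the same foam, beside the pocket: their middle, at foam height. They are 150 mm long along the drawer, 66 mm wide, up to 7 mm above the foam. Nothing to do here.
- drawer (a joint): How far the drawer is pulled out of the white desk unit, in m: 0 shut, 0.165 fully open. It slides with 2 to 3 N of friction and stays where it is left. Its front panel is 48 mm high, its other rims 44 mm above the desk.
- opening (a point): Middle of the upper edge of the unit's drawer opening, 62 mm above the desk, on the unit's front face: a thermometer that is not pressed home strikes it. The white unit is fixed, 280 mm wide, 200 mm deep, 88 mm high.
- handle (a point): Middle of the drawer's steel bar handle, 30 mm above the desk, bar 80 mm long and 10 mm thick, its centre line 22 mm in front of the drawer's front panel. x points into the unit, the way the drawer shuts; y along the bar; z up. It may be pushed.
- dish: Shallow loose steel tray, 150 x 100 x 28 mm, origin under its centre. To be left alone.
- sanitiser: Clear bottle, 60 mm diameter, 150 mm tall, origin under its centre. To be left alone.
- swab_jar: Clear jar with a steel cap, 72 mm diameter, 100 mm tall, origin under its centre. To be left alone.
- tape: Paper tape roll lying flat, 72 mm diameter, 24 mm high, origin under its centre. To be left alone.
- stamp: Hand stamp with a wooden knob, 60 x 30 mm foot, 77 mm tall, origin under its centre. To be left alone.
Mind the look-alikes: they are no part of the job. Leave any brown look-alike of the thermometer alone.

How it is judged:
By the outcome, as a careful person would: the job done as asked, in the order asked, and still so for the second after the job is handed in, with the robot touching nothing.
It also fails if it takes over 64 s, if anything falls off the work surface, if the arm or the gripper's body presses on something with over 40 N, if the wrist force passes 120 N, or if a joint passes its speed limit or range.

## Working session

There is one attempt and no reset: what is moved stays moved. The work goes in short steps, Python scripts to look and compute and a tool call to move; the robot and the scene stay as the last step left them, time stands still between calls to the robot, and variables do not carry over. Pictures are saved under pics/ and viewed, and the job is handed in when it is done.

Besides the shell and the picture viewer there is one more tool, called after ">>>" as name(argument=value, ...), one argument or row to a line, values as JSON. carry_out: Moves the arm, as the interface text tells. Its arguments: {"type":"object","properties":{"moves":{"type":"array"},"force":{"type":"number"}},"required":["moves"]}

```bash
mkdir -p pics; ls
python3 - <<'E'
from rig import robot
import cv2,numpy as np
for n in("scene","top"):
    cv2.imwrite(f"pics/{n}0.png",robot.camera(n)[:,:,::-1]); p=robot.camera_params(n)
    print(n,p["fx"],p["fy"],p["cx"],p["cy"],np.round(p["extrinsics"],4).tolist())
o=robot.get_obs();print(o["time"],o["position"],o["tool_rot"],o["ft_force"],o["grip_width"])
E
```

```text
pics
scene 575.1698257566603 575.1698257566603 327.6401160579243 240.58337667620637 [[-0.1657, 0.6919, -0.7027, 1.3416], [0.9862, 0.1137, -0.1206, 0.1201], [-0.0036, -0.713, -0.7012, 0.8642], [0.0, 0.0, 0.0, 1.0]]
top 444.53786327979867 444.53786327979867 323.9584725793419 246.17070448699354 [[-0.0283, -0.9896, 0.1407, 0.4148], [-0.9992, 0.0318, 0.0226, -0.0152], [-0.0268, -0.14, -0.9898, 0.9567], [0.0, 0.0, 0.0, 1.0]]
0.1 [ 0.28223303 -0.55695945  0.24667846] [-0.60200033  0.37070747 -0.36967365  0.60292036] [ 0.09200811 -0.72500185 -0.16015154] 0.0872046115379378
```

View pics/scene0.png

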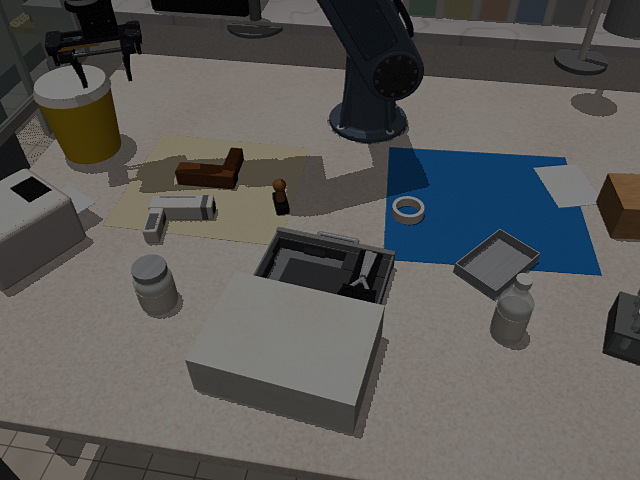

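View pics/top0.png

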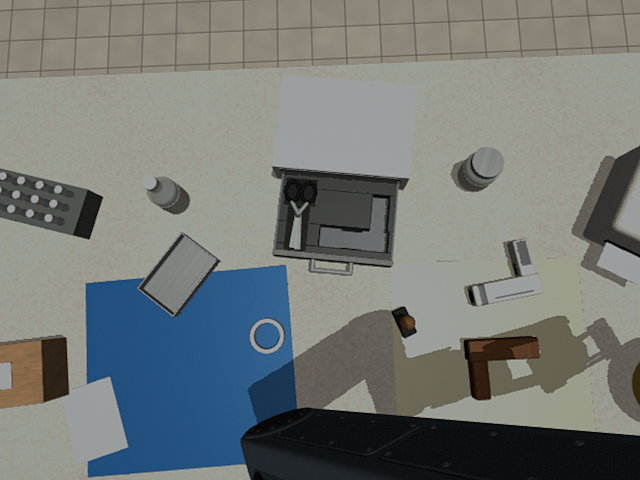

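The white L at top (510,285) is the thermometer, with its nose at (475,295). The look-alike is the brown L at (500,365). Other white things are the box on the right (615,200), the jar (487,165) and the paper at (95,420). I'll check with close crops.

Run:
```python
import cv2,numpy as np
t=cv2.imread("pics/top0.png")
a=cv2.resize(t[225:320,450:560],None,fx=5,fy=5,interpolation=cv2.INTER_CUBIC)
b=cv2.resize(t[160:280,265:415],None,fx=5,fy=5,interpolation=cv2.INTER_CUBIC)
b=np.clip(b.astype(float)*1.8,0,255).astype(np.uint8)
cv2.imwrite("pics/c1.png",a);cv2.imwrite("pics/c2.png",b)
s=cv2.imread("pics/scene0.png")
cv2.imwrite("pics/c3.png",np.clip(1.8*cv2.resize(s[220:320,240:400],None,fx=5,fy=5,interpolation=cv2.INTER_CUBIC).astype(float),0,255).astype(np.uint8))
```

```text
(no output)
```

View pics/c1.png

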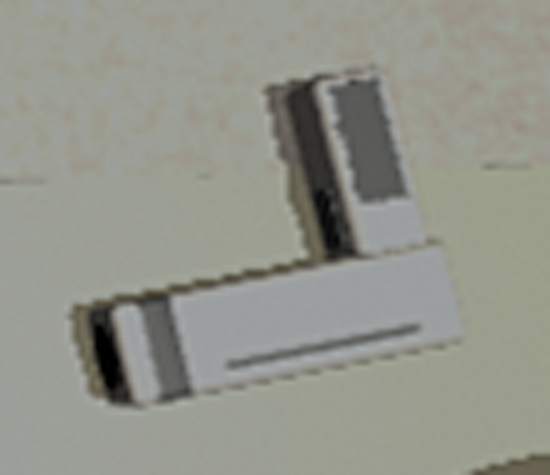

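View pics/c2.png

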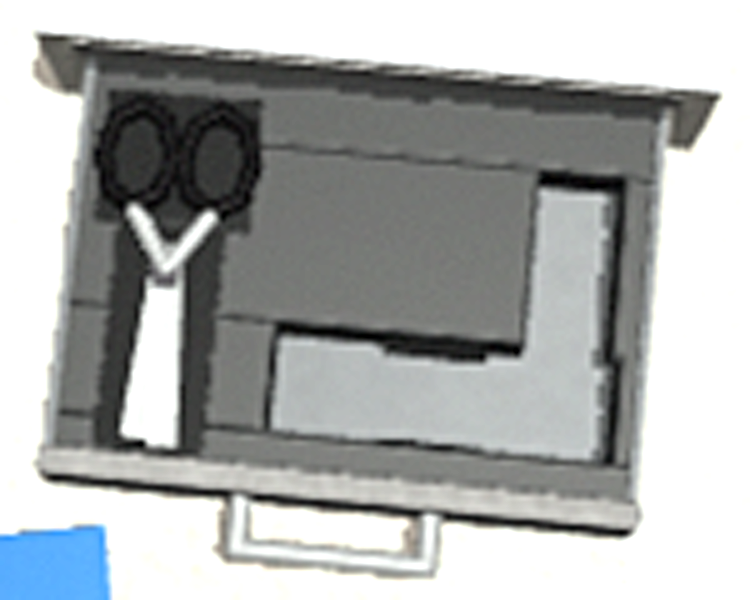

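View pics/c3.png

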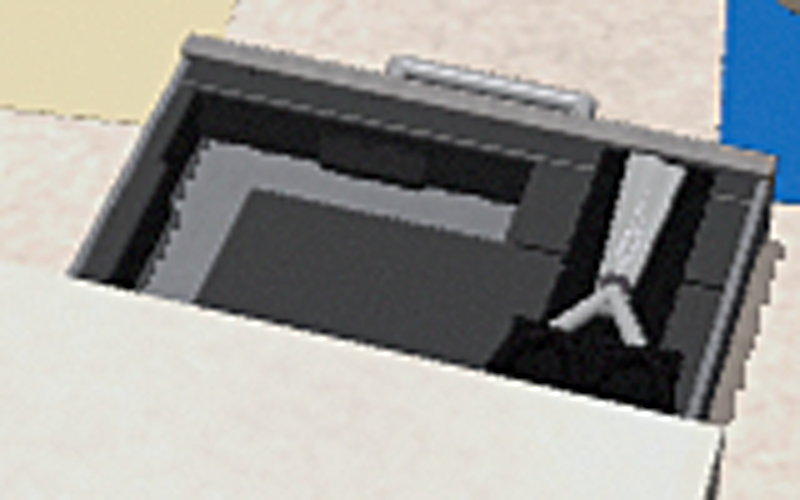

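The crop confirms it: white L, grey band and black nose on the left, handle pointing up and right. The pocket L has the same sense. Next I measure both.

```bash
cat > h.py <<'E'
import numpy as np, cv2, json, os
from scipy.spatial.transform import Rotation as R
from rig import robot
def ray(n,uv):
    p=robot.camera_params(n); E=np.array(p["extrinsics"]); uv=np.atleast_2d(np.array(uv,float))
    d=np.c_[(uv[:,0]-p["cx"])/p["fx"],(uv[:,1]-p["cy"])/p["fy"],np.ones(len(uv))]@E[:3,:3].T
    return E[:3,3],d
def plane(n,uv,z):
    o,d=ray(n,uv); return o+d*((z-o[2])/d[:,2])[:,None]
def proj(n,P):
    p=robot.camera_params(n);E=np.linalg.inv(np.array(p["extrinsics"])); c=np.atleast_2d(P)@E[:3,:3].T+E[:3,3]
    return np.c_[c[:,0]/c[:,2]*p["fx"]+p["cx"],c[:,1]/c[:,2]*p["fy"]+p["cy"]]
def crop(uv,x0,y0,s=5): return (np.array(uv,float)+.5)/s-.5+[x0,y0]
def fit(model,pts):
    m=np.array(model,float)/1000;p=np.array(pts)[:,:2];mc=m.mean(0);pc=p.mean(0)
    H=(m-mc).T@(p-pc);a=np.arctan2(H[0,1]-H[1,0],H[0,0]+H[1,1]);r=np.array([[np.cos(a),-np.sin(a)],[np.sin(a),np.cos(a)]])
    t=pc-r@mc; return t,a,(m@r.T+t-p)*1000
E
python3 - <<'E'
from h import *
o=robot.get_obs();r=R.from_quat(o["tool_rot"]);print("tool axes cols\n",np.round(r.as_matrix(),3))
# thermo top face corners
c=crop([(113,305),(143,403),(440,243),(463,340),(318,82),(383,68)],450,225)
P=plane("top",c,.04)
t,a,e=fit([(70,-21),(70,21),(-70,-21),(-70,21),(-34,-96),(-66,-96)],P);print("thermo",t,np.degrees(a));print(np.round(e,1).tolist())
# pocket
q=[(540,187),(620,191),(281,336),(520,354)]
Q=plane("top",crop(q,265,160),.016)
t,a,e=fit([(-32.5,-97.5),(-67.5,-97.5),(71.5,-22.5),(-32.5,-22.5)],Q);print("pocket floor",t,np.degrees(a));print(np.round(e,1).tolist())
# front panel top edge (front), handle
F=plane("top",crop([(40,475),(635,530)],265,160),.048);print("panel",F.tolist())
H=plane("top",crop([(225,548),(437,568)],265,160),.030);print("handle",H.tolist())
S=plane("top",crop([(166,280)],265,160),.05);print("shears",S)
print("unit front top",plane("top",crop([(40,38),(715,95)],265,160),.088).tolist())
E
```

```text
tool axes cols
 [[ 0.452 -0.001  0.892]
 [-0.892  0.002  0.452]
 [-0.002 -1.     0.   ]]
thermo [ 0.44431389 -0.36472061] 99.23913158869037
[[-0.4, 1.9], [-2.0, 4.3], [0.8, -2.2], [-1.1, -3.5], [1.2, 2.0], [1.4, -2.6]]
pocket floor [ 0.56051544 -0.05662027] 82.85471225602456
[[0.6, 1.0], [-0.8, 0.7], [0.9, -0.4], [-0.8, -1.4]]
panel [[0.529796511663533, 0.11218512325219611, 0.04800000000000004], [0.4994241608192662, -0.1315182495502943, 0.04800000000000004]]
handle [[0.4988408094763344, 0.037422927112564966, 0.030000000000000027], [0.4877622780063876, -0.05083179085716047, 0.030000000000000027]]
shears [[0.60975957 0.05823179 0.05      ]]
unit front top [[0.7036090334838891, 0.10441042698199525, 0.08799999999999997], [0.6697994974408099, -0.16706545804404382, 0.08799999999999997]]
```

```bash
cat >> h.py <<'E'
def move(p,yaw_x,cur=None):
    """cm shift & rotvec in tool axes to TCP p with tool x at world angle yaw_x(deg), tool y down"""
    o=robot.get_obs();r0=R.from_quat(o["tool_rot"]);p0=np.array(o["position"]) if cur is None else np.array(cur)
    x=np.array([np.cos(np.radians(yaw_x)),np.sin(np.radians(yaw_x)),0]);y=np.array([0,0,-1.]);r1=R.from_matrix(np.c_[x,y,np.cross(x,y)])
    print("shift cm",np.round(r0.inv().apply(np.array(p)-p0)*100,2),"rot",np.round((r0.inv()*r1).as_rotvec(),4))
E
python3 - <<'E'
from h import *
c=[.282,-.558,.248]
move([.444,-.365,.16],9.24,c);move([.444,-.365,.046],9.24,c)
E
```

```text
shift cm [-9.88  8.83 23.17] rot [-0.0015 -1.2632 -0.0014]
shift cm [-9.86 20.23 23.17] rot [-0.0015 -1.2632 -0.0014]
```

>>> carry_out(
  moves=[
    [1,-5,2,12,0,-0.6,0],
    [1,-5,2,12,0,-0.6,0],
    [1,-5,2,12,0,-0.6,0],
    [1,-9.88,8.8,23.2,-0.0015,-1.263,-0.0014],
    [1,-9.88,8.8,23.2,-0.0015,-1.263,-0.0014],
    [1,-9.88,8.8,23.2,-0.0015,-1.263,-0.0014],
    [1,-9.88,8.8,23.2,-0.0015,-1.263,-0.0014],
    [1,-9.88,8.8,23.2,-0.0015,-1.263,-0.0014],
    [1,-9.88,8.8,23.2,-0.0015,-1.263,-0.0014],
    [1,-9.88,8.8,23.2,-0.0015,-1.263,-0.0014],
    [1,-9.88,8.8,23.2,-0.0015,-1.263,-0.0014],
    [1,-9.88,8.8,23.2,-0.0015,-1.263,-0.0014],
    [1,-9.88,8.8,23.2,-0.0015,-1.263,-0.0014],
    [1,-9.88,8.8,23.2,-0.0015,-1.263,-0.0014],
  ],
)

```text
time: 1.5
position: [0.4447, -0.3647, 0.1596]
tool_rot: [0.706, 0.057, -0.056, -0.704]
ft_force: [-0.5, -0.1, 0.6]
grip_width: 0.087
```

Run:
```python
from h import *
print(robot.get_obs()["position"])
move([.444,-.365,.046],9.24)
cv2.imwrite("pics/s1.png",robot.camera("scene")[:,:,::-1])
t=robot.camera("top")[:,:,::-1]
cv2.imwrite("pics/t1.png",t)
```

```text
[ 0.44466554 -0.3646795   0.15958932]
shift cm [-0.07 11.36  0.  ] rot [ 0.002  -0.0009  0.0003]
```

View pics/s1.png

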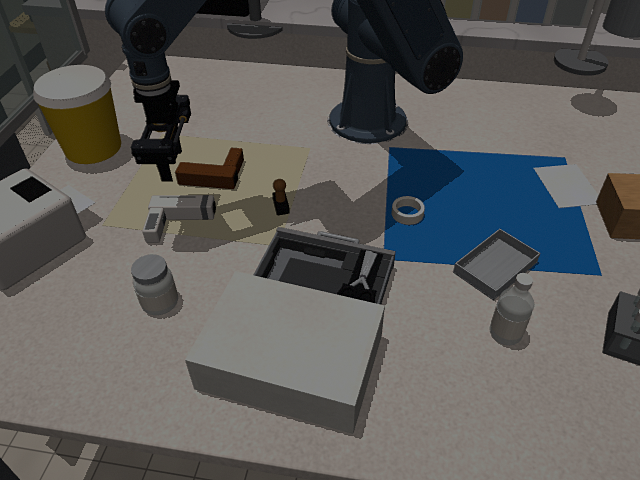

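The scene view shows the gripper above the thermometer at (180,205), with the brown piece clear of the fingers. I'll descend and grip.

>>> carry_out(
  moves=[
    [0.9,-0.1,4,0,0,0,0],
    [0.9,-0.1,8,0,0,0,0],
    [0.9,-0.1,11.4,0,0,0,0],
    [0.9,-0.1,11.4,0,0,0,0],
    [0.9,-0.1,11.4,0,0,0,0],
    [0,-0.1,11.4,0,0,0,0],
    [0,-0.1,11.4,0,0,0,0],
    [0,-0.1,11.4,0,0,0,0],
    [0,-0.1,11.4,0,0,0,0],
    [0,-0.1,11.4,0,0,0,0],
    [0,-0.1,11.4,0,0,0,0],
    [0,-0.1,11.4,0,0,0,0],
    [0,-0.1,11.4,0,0,0,0],
  ],
  force=25,
)

```text
time: 2.9
position: [0.4441, -0.3651, 0.046]
tool_rot: [0.706, 0.057, -0.057, -0.704]
ft_force: [0.3, 0.7, 4.7]
grip_width: 0.0415
```

Run:
```python
from h import *
print(plane("top",[(405,320)],.06))
move([.444,-.365,.156],9.24);move([.5605,-.0566,.156],-7.15);move([.5605,-.0566,.111],-7.15)
```

```text
[[ 0.38940089 -0.15105888  0.06      ]]
shift cm [-0.0e+00 -1.1e+01 -1.0e-02] rot [ 0.0026 -0.0003  0.0008]
shift cm [ 16.44 -11.06  28.56] rot [0.0024 0.2858 0.0012]
shift cm [16.44 -6.56 28.57] rot [0.0024 0.2858 0.0012]
```

>>> carry_out(
  moves=[
    [0,0,-5,0,0,0,0],
    [0,0,-8,0,0,0,0],
    [0,0,-11,0,0,0,0],
    [0,0,-11,0,0,0,0],
    [0,2,-11,3.5,0,0.035,0],
    [0,4,-11,7,0,0.07,0],
    [0,6,-11,10.5,0,0.105,0],
    [0,8,-11,14,0,0.14,0],
    [0,10.5,-11,18,0,0.18,0],
    [0,12.7,-11,22,0.001,0.22,0.001],
    [0,15,-11,26,0.0024,0.26,0.0012],
    [0,16.44,-11,28.6,0.0024,0.286,0.0012],
    [0,16.44,-8,28.6,0.0024,0.286,0.0012],
    [0,16.44,-6.6,28.6,0.0024,0.286,0.0012],
    [0,16.44,-6.6,28.6,0.0024,0.286,0.0012],
    [0,16.44,-6.6,28.6,0.0024,0.286,0.0012],
    [0,16.44,-6.6,28.6,0.0024,0.286,0.0012],
  ],
)

```text
time: 4.6
position: [0.5604, -0.0566, 0.1112]
tool_rot: [-0.706, 0.044, -0.044, 0.706]
ft_force: [0.3, -0.3, -1.8]
grip_width: 0.0419
```

Run:
```python
from h import *
print(robot.get_obs()["grip_width"])
s=robot.camera("scene")[:,:,::-1];t=robot.camera("top")[:,:,::-1]
cv2.imwrite("pics/s2.png",s);cv2.imwrite("pics/t2.png",t)
f=lambda i:np.clip(1.8*cv2.resize(i,None,fx=5,fy=5,interpolation=cv2.INTER_CUBIC).astype(float),0,255).astype(np.uint8)
cv2.imwrite("pics/s2c.png",f(s[200:320,240:400]));cv2.imwrite("pics/t2c.png",f(t[160:280,265:415]))
```

```text
0.04193970072693586
```

View pics/s2c.png

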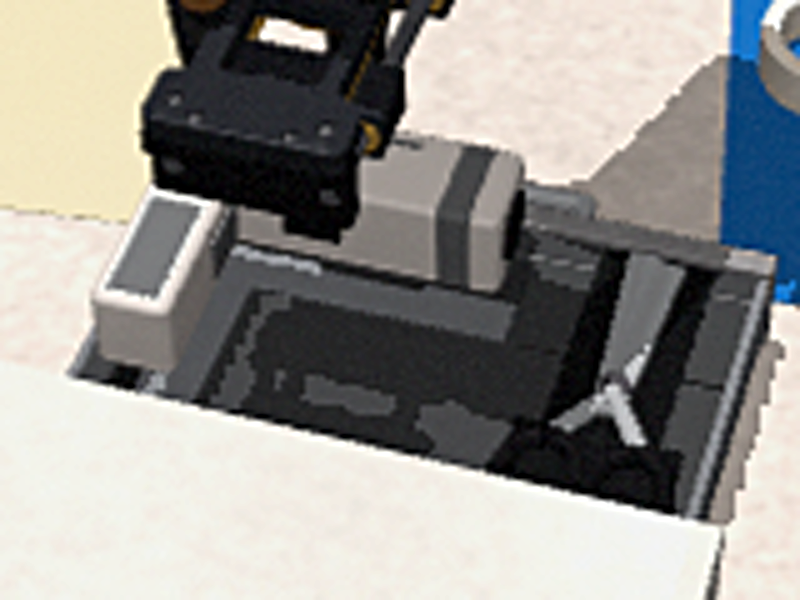

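View pics/t2c.png

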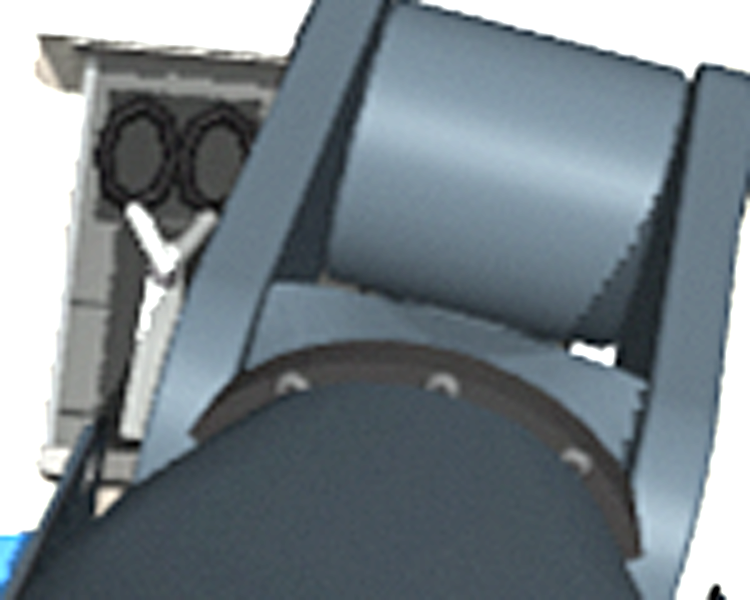

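The top view is blocked by the arm. In the scene view the thermometer hangs over the drawer, nose on the right. I'll check the predicted corners of the pocket and thermometer against what the scene camera shows.

Run:
```python
from h import *
def tf(m,z,t,a):
    m=np.array(m,float)/1000;a=np.radians(a);r=np.array([[np.cos(a),-np.sin(a)],[np.sin(a),np.cos(a)]]);return np.c_[m@r.T+t,np.full(len(m),z)]
Lf=lambda c:[(70+c,-21-c),(70+c,21+c),(-70-c,21+c),(-70-c,-21-c),(-66-c,-21-c),(-66-c,-96-c),(-34+c,-96-c),(-34+c,-21-c)]
t=(.5605,-.0566);a=82.85
def over(src,dst,x0,y0,w,h,sets,n):
    im=cv2.imread(src)[y0:y0+h,x0:x0+w];im=np.clip(1.8*cv2.resize(im,None,fx=5,fy=5,interpolation=cv2.INTER_CUBIC).astype(float),0,255).astype(np.uint8)
    for P,col in sets:
        uv=(proj(n,P)-[x0,y0]+.5)*5-.5
        cv2.polylines(im,[np.int32(uv*8)],True,col,1,cv2.LINE_AA,3)
    cv2.imwrite(dst,im)
fl=tf(Lf(1.5),.016,t,a);mo=tf(Lf(1.8),.042,t,a)
over("pics/scene0.png","pics/o1.png",240,220,160,100,[(fl,(0,255,0)),(mo,(0,0,255))],"scene")
over("pics/top0.png","pics/o2.png",265,160,150,120,[(fl,(0,255,0)),(mo,(0,0,255))],"top")
over("pics/s2.png","pics/o3.png",240,200,160,120,[(tf(Lf(0),.0652,t,a),(0,255,0)),(tf(Lf(0),.1052,t,a),(0,0,255))],"scene")
```

```text
(no output)
```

View pics/o1.png

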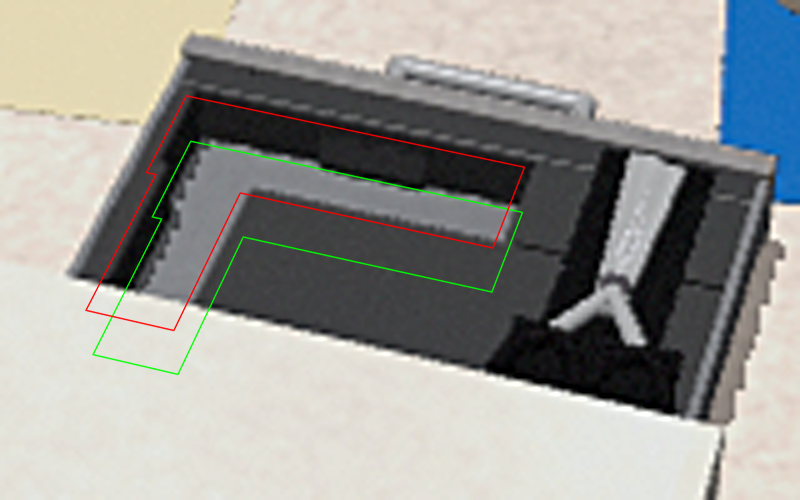

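View pics/o2.png

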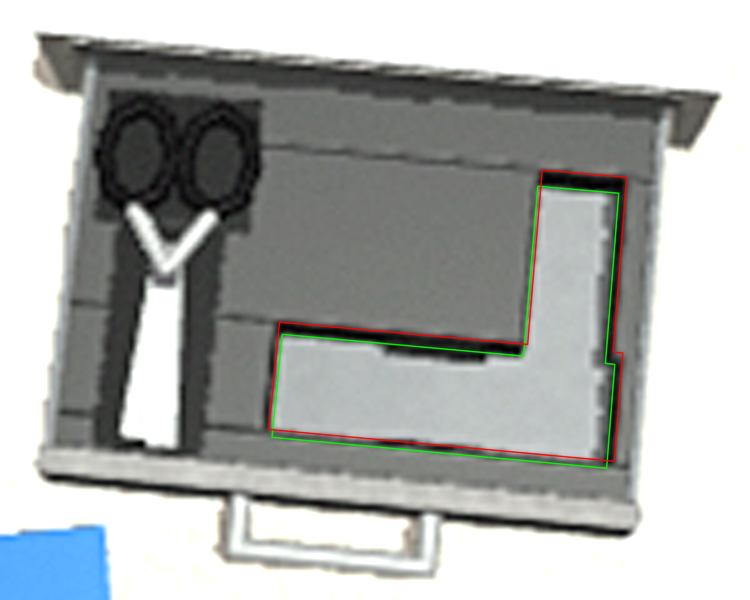

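View pics/o3.png

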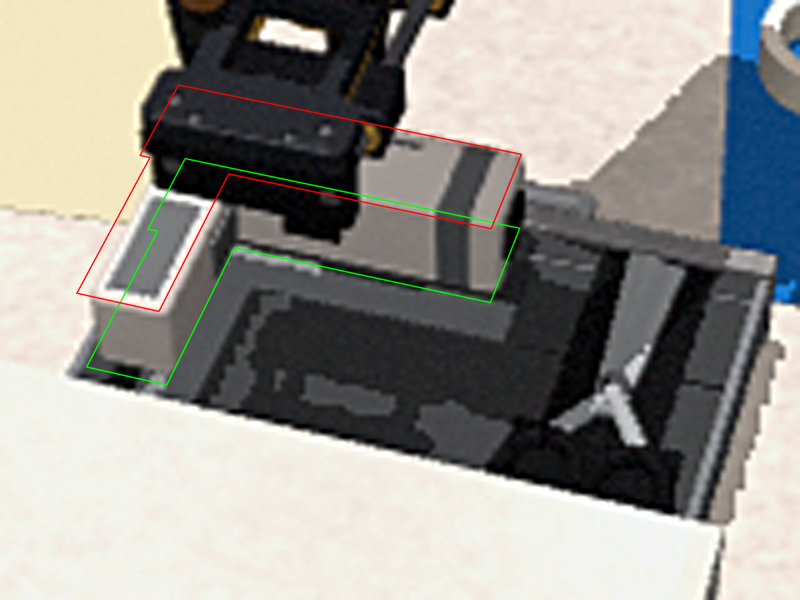

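Both outlines are shifted the same way, by about 4 mm toward the nose, in the scene view. That points to camera bias plus rounded edges. I'll lower to 4 mm above the foam, so parallax is small, and compare directly.

>>> carry_out(
  moves=[
    [0,0,0.8,0,0,0,0],
    [0,0,1.6,0,0,0,0],
    [0,0,1.6,0,0,0,0],
    [0,0,1.6,0,0,0,0],
  ],
)

```text
time: 5.1
position: [0.5598, -0.0561, 0.0946]
tool_rot: [-0.705, 0.045, -0.044, 0.706]
ft_force: [-0.8, -0.9, -1.5]
grip_width: 0.0414
```

Run:
```python
from h import *
print(robot.get_obs()["position"],robot.get_obs()["ft_force"])
s=robot.camera("scene")[:,:,::-1];cv2.imwrite("pics/s3.png",s)
f=lambda i:np.clip(2*cv2.resize(i,None,fx=8,fy=8,interpolation=cv2.INTER_CUBIC).astype(float),0,255).astype(np.uint8)
x0,y0=250,222
cv2.imwrite("pics/s3c.png",f(s[y0:y0+75,x0:x0+100]));cv2.imwrite("pics/s0c.png",f(cv2.imread("pics/scene0.png")[y0:y0+75,x0:x0+100]))
```

```text
[ 0.55984227 -0.05609712  0.09456798] [-0.78443532 -0.93580944 -1.4537703 ]
```

View pics/s3c.png

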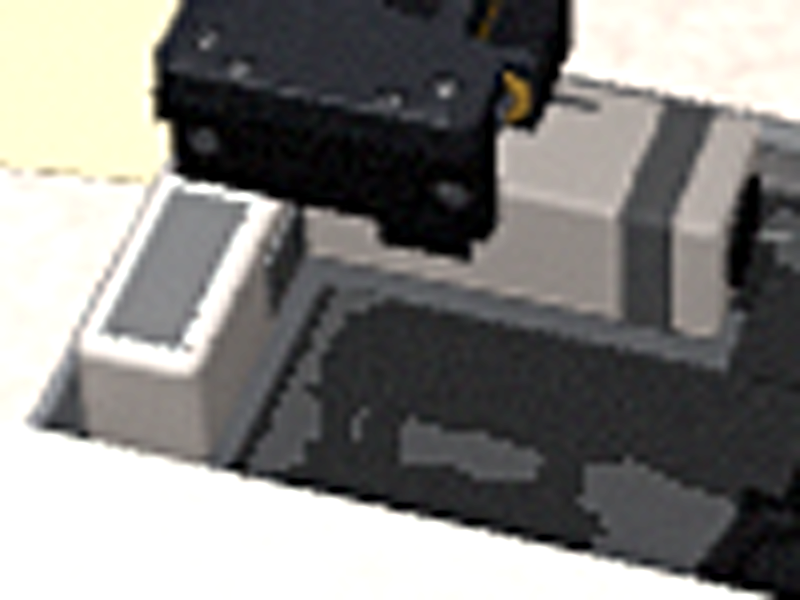

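View pics/s0c.png

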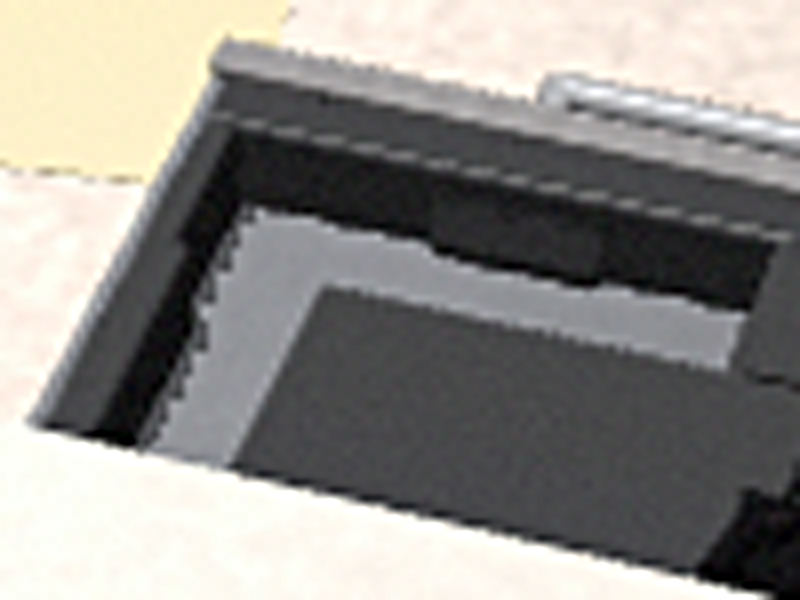

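Run:
```python
from h import *
t=np.array((.5605,-.0566));a=np.radians(82.85);r=np.array([[np.cos(a),-np.sin(a)],[np.sin(a),np.cos(a)]])
def m(uv,z): return (plane("scene",crop(uv,250,222,8),z)[:,:2]-t)@r*1000
s=lambda n,x:print(n,np.round(x,1).tolist())
A=m([(320,285),(728,372)],.0431);s("pocket back edge y-> -23.4",A)
B=m([(775,240),(728,372)],.0416);s("pocket nose x->71.5",B)
C=m([(320,285),(232,468)],.0416);s("pocket handle edge x->-32.5",C)
D=m([(240,128),(775,235)],.044);s("front mouth y->~25.5",D)
T=m([(235,135),(180,240),(95,430)],.044);s("tail mouth x->-74.5 / -70.5",T)
u=.0946-.046
s("th back bottom y->-20.4",m([(310,257),(690,335)],u+.0006))
s("th nose bottom x->70",m([(722,335)],u+.001))
s("th handle nose-side bottom x->-34; end",m([(215,452),(297,265)],u+.0016))
s("th handle tail-side bottom x->-66",m([(83,428)],u+.001))
s("th top nose",m([(765,120),(725,235)],u+.039))
s("th top handle left",m([(160,185),(82,345)],u+.0385))
s("th top handle right",m([(297,200),(205,375)],u+.0385))
```

```text
pocket back edge y-> -23.4 [[-28.8, -20.3], [75.9, -19.8]]
pocket nose x->71.5 [[74.6, 28.1], [75.5, -18.5]]
pocket handle edge x->-32.5 [[-29.4, -18.9], [-29.4, -82.0]]
front mouth y->~25.5 [[-66.6, 25.6], [74.7, 27.5]]
tail mouth x->-74.5 / -70.5 [[-67.0, 22.9], [-67.2, -16.3], [-64.2, -81.9]]
th back bottom y->-20.4 [[-32.2, -17.4], [65.2, -16.1]]
th nose bottom x->70 [[72.7, -14.3]]
th handle nose-side bottom x->-34; end [[-31.9, -85.4], [-33.9, -21.8]]
th handle tail-side bottom x->-66 [[-64.9, -86.7]]
th top nose [[72.5, 23.0], [73.9, -17.3]]
th top handle left [[-60.4, -39.1], [-59.1, -93.3]]
th top handle right [[-27.3, -34.6], [-28.5, -94.1]]
```

Run:
```python
from h import *
s=cv2.imread("pics/s3.png")
f=lambda i:np.clip(1.7*cv2.resize(i,None,fx=16,fy=16,interpolation=cv2.INTER_NEAREST).astype(float),0,255).astype(np.uint8)
cv2.imwrite("pics/z1.png",f(s[240:282,255:300]));cv2.imwrite("pics/z2.png",f(s[230:270,308:353]))
```

```text
(no output)
```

View pics/z1.png

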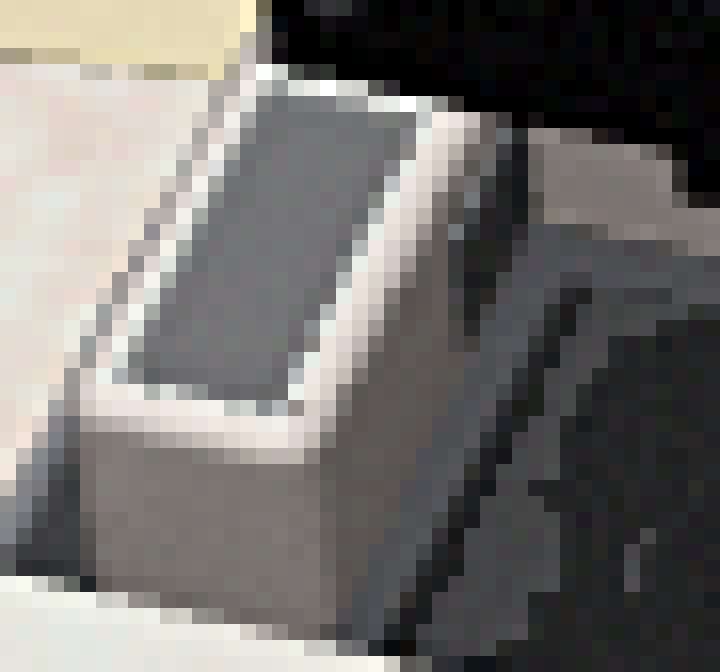

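View pics/z2.png

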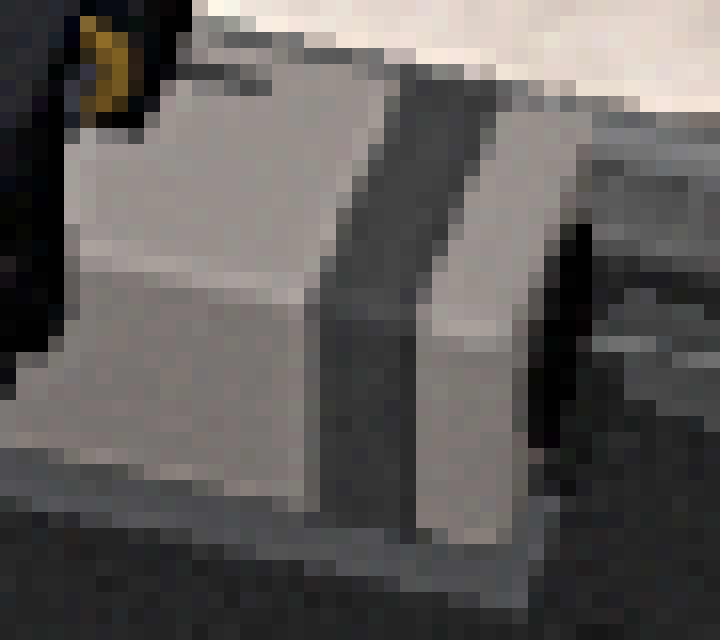

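Run:
```python
from h import *
t=np.array((.5605,-.0566));a=np.radians(82.85);r=np.array([[np.cos(a),-np.sin(a)],[np.sin(a),np.cos(a)]])
def m(o,uv,z): return (plane("scene",np.array(uv)/16-.5+o,z)[:,:2]-t)@r*1000
s=lambda n,x:print(n,np.round(x,1).tolist())
z1=(255,240);z2=(308,230);u=.0486
s("pocket back y -23.4",m(z2,[(0,500),(264,558),(525,610)],.0431))
s("pocket nose 71.5",m(z2,[(530,605),(550,520)],.0416))
s("pocket handle -32.5",m(z1,[(395,620),(470,470),(555,300)],.0416))
s("th back y -20.4",m(z2,[(0,450),(250,500),(420,535)],u+.0006))
s("th back (near handle)",m(z1,[(545,222),(690,250)],u+.0006))
s("th nose bottom 70",m(z2,[(518,540)],u+.001))
s("th handle nose -34",m(z1,[(350,620),(430,460)],u+.0016))
s("th top back edge colour y~-20.5",m(z2,[(85,260),(300,298)],u+.0395))
s("handle top left ~-64.4",m(z1,[(85,365),(240,85)],u+.0396))
s("handle end face/top right corner",m(z1,[(320,455)],u+.038))
s("top front y~20.5",m(z2,[(210,38),(560,98)],u+.0395))
# sensitivity: vertical edge check
P=np.array([[*(t+r@np.array([-.034,-.096])),z] for z in(u,u+.04)]);print(proj("scene",P))
```

```text
pocket back y -23.4 [[8.2, -19.4], [42.2, -19.5], [75.1, -18.8]]
pocket nose 71.5 [[75.1, -16.5], [73.6, -2.1]]
pocket handle -32.5 [[-29.9, -77.3], [-29.5, -51.8], [-29.1, -21.9]]
th back y -20.4 [[7.6, -16.9], [39.4, -16.2], [60.9, -16.0]]
th back (near handle) [[-32.0, -16.4], [-13.2, -15.9]]
th nose bottom 70 [[72.7, -13.7]]
th handle nose -34 [[-31.8, -85.9], [-31.5, -59.0]]
th top back edge colour y~-20.5 [[20.2, -19.3], [46.6, -18.1]]
handle top left ~-64.4 [[-60.8, -88.6], [-60.0, -40.5]]
handle end face/top right corner [[-30.4, -92.9]]
top front y~20.5 [[23.1, 21.6], [67.0, 23.5]]
[[273.47523504 282.41914382]
 [271.95787475 267.99081244]]
```

Seen in the same camera, the thermometer and pocket agree to within about 0.5 mm in x and y, and the yaw matches. I'll start the insertion gently and watch the force.

>>> carry_out(
  moves=[
    [0,0,0.3,0,0,0,0],
    [0,0,0.6,0,0,0,0],
    [0,0,0.8,0,0,0,0],
    [0,0,1.0,0,0,0,0],
    [0,0,1.0,0,0,0,0],
    [0,0,1.0,0,0,0,0],
  ],
)

```text
time: 5.75
position: [0.5604, -0.0553, 0.0855]
tool_rot: [-0.705, 0.044, -0.044, 0.706]
ft_force: [0.1, 6.5, 4.1]
grip_width: 0.0418
```

Contact: +6.5 N along +y, so the tail-side wall is touching. I'll shift toward the nose by 1.5 mm and retry.

>>> carry_out(
  moves=[
    [0,0,-0.2,0.1,0,0,0],
    [0,0,-0.2,0.15,0,0,0],
    [0,0,-0.2,0.15,0,0,0],
    [0,0,0.0,0.15,0,0,0],
    [0,0,0.2,0.15,0,0,0],
    [0,0,0.2,0.15,0,0,0],
    [0,0,0.2,0.15,0,0,0],
  ],
)

```text
time: 6.45
position: [0.5605, -0.0544, 0.0832]
tool_rot: [-0.705, 0.044, -0.044, 0.706]
ft_force: [-0.7, 4.6, 2.8]
grip_width: 0.0418
```

>>> carry_out(
  moves=[
    [0,0,0,0.1,0,0,0],
    [0,0,0,0.15,0,0,0],
    [0,0,0.1,0.15,0,0,0],
    [0,0,0.2,0.15,0,0,0],
    [0,0,0.2,0.15,0,0,0],
  ],
)

```text
time: 6.95
position: [0.5605, -0.0532, 0.081]
tool_rot: [-0.706, 0.044, -0.044, 0.706]
ft_force: [-0.6, 0.6, 2.7]
grip_width: 0.0418
```

>>> carry_out(
  moves=[
    [0,0,0.2,0.03,0,0,0],
    [0,0,0.4,0.03,0,0,0],
    [0,0,0.5,0.03,0,0,0],
    [0,0,0.5,0.03,0,0,0],
    [0,0,0.5,0.03,0,0,0],
  ],
)

```text
time: 7.45
position: [0.5604, -0.0523, 0.0767]
tool_rot: [-0.705, 0.044, -0.044, 0.706]
ft_force: [-2.4, 3.4, 8.0]
grip_width: 0.0423
```

Run:
```python
from h import *
o=robot.get_obs();print(o["position"],o["ft_force"],o["moment"])
s=robot.camera("scene")[:,:,::-1];cv2.imwrite("pics/s4.png",s)
f=lambda i:np.clip(2*cv2.resize(i,None,fx=8,fy=8,interpolation=cv2.INTER_CUBIC).astype(float),0,255).astype(np.uint8)
cv2.imwrite("pics/s4c.png",f(s[222:297,250:350]))
```

```text
[ 0.56041824 -0.05232121  0.07673608] [-2.36323161  3.44835987  7.95645451] [0.22557066 0.19718225 0.19953357]
```

View pics/s4c.png

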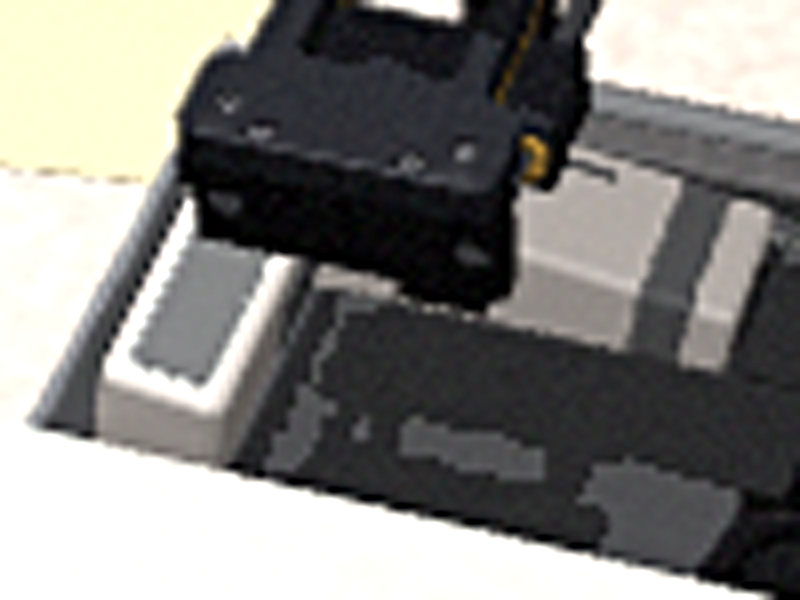

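The thermometer is inside the mouth on all sides, resting on the bulges. I'll release, lift, shut the fingers and press.

>>> carry_out(
  moves=[
    [0.75,0,-0.1,0,0,0,0],
    [0.75,0,-0.1,0,0,0,0],
    [0.75,0,-0.1,0,0,0,0],
    [0.75,0,-0.1,0,0,0,0],
    [0.75,0,-3,0,0,0,0],
    [0.75,0,-3.5,0,0,0,0],
    [0,0,-3.5,0,0,0,0],
    [0,0,-3.5,0,0,0,0],
    [0,0,-3.5,0,0,0,0],
    [0,0,-3.5,0,0,0,0],
    [0,0,-3.5,0,0,0,0],
    [0,0,-3.5,0,0,0,0],
    [0,0,-3.5,0,0,0,0],
  ],
)

```text
time: 8.8
position: [0.5605, -0.0529, 0.1109]
tool_rot: [-0.706, 0.045, -0.044, 0.706]
ft_force: [-0.3, -0.2, 0.2]
grip_width: 0.017
```

Run:
```python
from h import *
s=robot.camera("scene")[:,:,::-1];cv2.imwrite("pics/s5.png",s)
f=lambda i:np.clip(2*cv2.resize(i,None,fx=8,fy=8,interpolation=cv2.INTER_CUBIC).astype(float),0,255).astype(np.uint8)
cv2.imwrite("pics/s5c.png",f(s[222:297,250:350]))
```

```text
(no output)
```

View pics/s5c.png

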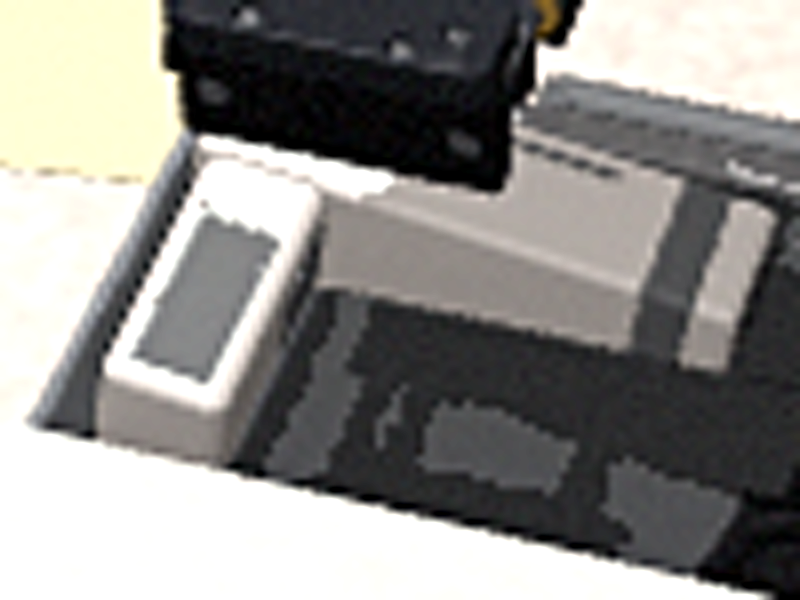

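Released. The nose sits a bit lower than the tail. Now I press at the barrel's middle with closed fingers.

>>> carry_out(
  moves=[
    [0,0,1.0,0,0,0,0],
    [0,0,1.6,0,0,0,0],
    [0,0,1.8,0,0,0,0],
    [0,0,2.0,0,0,0,0],
    [0,0,2.2,0,0,0,0],
    [0,0,2.2,0,0,0,0],
  ],
)

```text
time: 9.45
position: [0.566, -0.0537, 0.0949]
tool_rot: [0.706, -0.04, 0.049, -0.705]
ft_force: [-2.0, 2.6, 33.6]
grip_width: 0.0002
```

>>> carry_out(
  moves=[
    [0,0,-1.5,0,0,0,0],
    [0,0,-4,0,0,0,0],
    [0,0,-8,-3,0,0,0],
    [0,0,-12,-8,0,0,0],
    [0,0,-16,-13,0,0,0],
    [0,0,-20,-18,0,0,0],
    [0,0,-20,-20,0,0,0],
    [0,0,-20,-20,0,0,0],
  ],
)

```text
time: 10.25
position: [0.5367, -0.2572, 0.2917]
tool_rot: [0.708, -0.044, 0.048, -0.704]
ft_force: [1.0, 0.8, -0.1]
grip_width: 0.0001
```

Run:
```python
from h import *
s=robot.camera("scene")[:,:,::-1];cv2.imwrite("pics/s6.png",s)
f=lambda i,k:np.clip(1.9*cv2.resize(i,None,fx=k,fy=k,interpolation=cv2.INTER_CUBIC).astype(float),0,255).astype(np.uint8)
cv2.imwrite("pics/s6c.png",f(s[222:297,250:350],8))
t=robot.camera("top")[:,:,::-1];cv2.imwrite("pics/t6.png",t);cv2.imwrite("pics/t6c.png",f(t[160:280,265:415],5))
```

```text
(no output)
```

View pics/s6c.png

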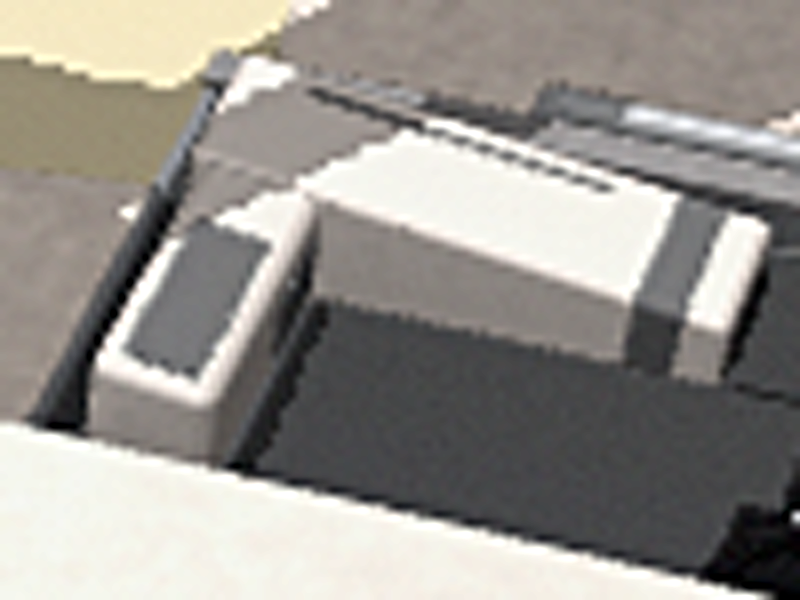

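View pics/t6c.png

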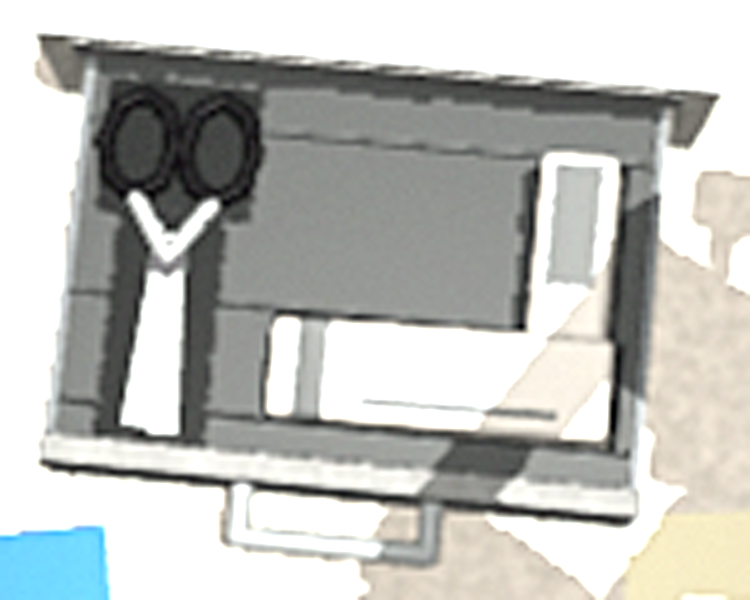

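In the scene crop the tail stands about 35 mm above the foam at (315,200–300), and the nose about 17 mm at (705,330–380). So it sits nose-down by about 10° with the tail caught, and needs a press on the tail. The drawer also moved in a few mm. I'll locate the tail press point.

Run:
```python
from h import *
P=plane("top",crop([(575,375),(612,340),(607,440)],265,160),.078);print(P)
F=plane("top",crop([(40,463),(635,519)],265,160),.048);print("panel",F.tolist())
p=P[0].copy()
for z in(.15,.115,.105): move([p[0],p[1],z],-7.15)
```

```text
[[ 0.55945908 -0.10688795  0.078     ]
 [ 0.57315953 -0.12229409  0.078     ]
 [ 0.53286259 -0.11836861  0.078     ]]
panel [[0.5347955080967066, 0.11212450752127122, 0.04800000000000004], [0.5039363861765067, -0.13174218072575264, 0.04800000000000004]]
shift cm [ 0.5 13.9 14.8] rot [-0.0003 -0.0032  0.0001]
shift cm [ 0.5 17.4 14.8] rot [-0.0003 -0.0032  0.0001]
shift cm [ 0.5 18.4 14.8] rot [-0.0003 -0.0032  0.0001]
```

>>> carry_out(
  moves=[
    [0,0.5,5,5,0,0,0],
    [0,0.5,8,10,0,0,0],
    [0,0.5,11,14.8,0,0,0],
    [0,0.5,14,14.8,0,0,0],
    [0,0.5,17.4,14.8,0,0,0],
    [0,0.5,17.8,14.8,0,0,0],
    [0,0.5,17.8,14.8,0,0,0],
  ],
)

```text
time: 11.05
position: [0.5577, -0.1034, 0.1094]
tool_rot: [-0.705, 0.046, -0.042, 0.707]
ft_force: [-0.2, -0.3, -0.5]
grip_width: 0.0003
```

>>> carry_out(
  moves=[
    [0,0,0.2,0,0,0,0],
    [0,0,0.4,0,0,0,0],
    [0,0,0.6,0,0,0,0],
    [0,0,0.6,0,0,0,0],
  ],
)

```text
time: 11.45
position: [0.5594, -0.1057, 0.1059]
tool_rot: [-0.706, 0.044, -0.045, 0.706]
ft_force: [0.3, 0.2, 0.2]
grip_width: 0.0005
```

>>> carry_out(
  moves=[
    [0,0,0.2,0,0,0,0],
    [0,0,0.4,0,0,0,0],
    [0,0,0.5,0,0,0,0],
    [0,0,0.5,0,0,0,0],
  ],
)

```text
time: 11.85
position: [0.5591, -0.1052, 0.0999]
tool_rot: [-0.706, 0.044, -0.044, 0.706]
ft_force: [-0.1, -0.9, 0.4]
grip_width: 0.0003
```

>>> carry_out(
  moves=[
    [0,0,0.1,0,0,0,0],
    [0,0,0.2,0,0,0,0],
    [0,0,0.3,0,0,0,0],
    [0,0,0.3,0,0,0,0],
  ],
)

```text
time: 12.25
position: [0.5592, -0.1052, 0.0969]
tool_rot: [-0.706, 0.044, -0.044, 0.706]
ft_force: [0.5, -1.0, 2.4]
grip_width: 0.0007
```

>>> carry_out(
  moves=[
    [0,0,0.1,0,0,0,0],
    [0,0,0.2,0,0,0,0],
    [0,0,0.2,0,0,0,0],
  ],
)

```text
time: 12.55
position: [0.5591, -0.1051, 0.0949]
tool_rot: [-0.706, 0.044, -0.044, 0.706]
ft_force: [0.4, -1.1, 1.1]
grip_width: 0.0002
```

>>> carry_out(
  moves=[
    [0,0,0.15,0,0,0,0],
    [0,0,0.3,0,0,0,0],
    [0,0,0.45,0,0,0,0],
    [0,0,0.45,0,0,0,0],
  ],
)

```text
time: 12.95
position: [0.5596, -0.106, 0.0909]
tool_rot: [0.706, -0.044, 0.044, -0.705]
ft_force: [0.2, -3.4, 3.9]
grip_width: 0.0003
```

>>> carry_out(
  moves=[
    [0,0,0.15,0,0,0,0],
    [0,0,0.3,0,0,0,0],
    [0,0,0.3,0,0,0,0],
  ],
)

```text
time: 13.25
position: [0.5601, -0.1067, 0.0884]
tool_rot: [0.707, -0.043, 0.045, -0.705]
ft_force: [-0.4, -6.7, 6.3]
grip_width: 0.0004
```

Run:
```python
from h import *
o=robot.get_obs();print(o["position"],o["ft_force"])
s=robot.camera("scene")[:,:,::-1];cv2.imwrite("pics/s7.png",s)
f=lambda i,k:np.clip(1.9*cv2.resize(i,None,fx=k,fy=k,interpolation=cv2.INTER_CUBIC).astype(float),0,255).astype(np.uint8)
cv2.imwrite("pics/s7c.png",f(s[222:297,250:350],8))
```

```text
[ 0.56011721 -0.10672848  0.08841891] [-0.44277362 -6.66394523  6.3351428 ]
```

View pics/s7c.png

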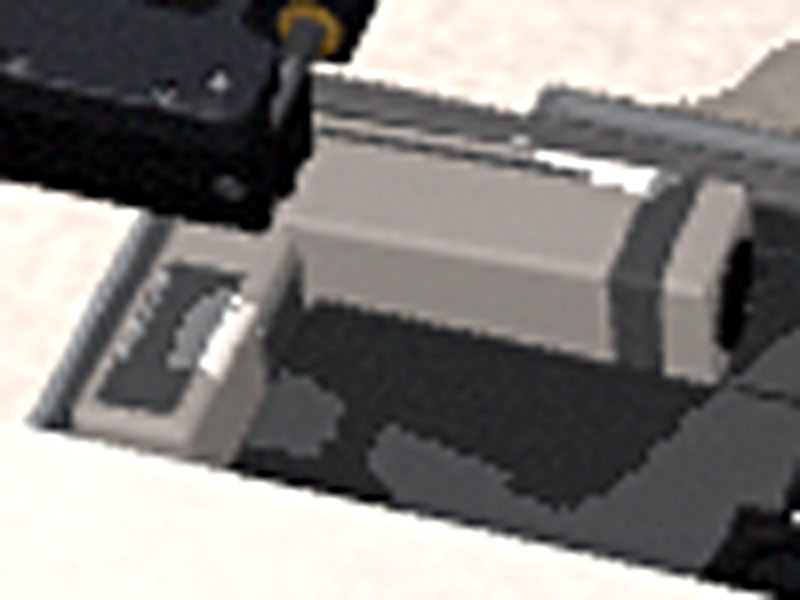

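It's now close to level: about 24 mm exposed by the handle and 29 mm at the nose, i.e. bulge height. Next I press the middle again in small steps.

>>> carry_out(
  moves=[
    [0,0,-1.5,0,0,0,0],
    [0,0,-1.5,3,0,0,0],
    [0,0,-1.5,5.3,0,0,0],
    [0,0,-1.5,5.3,0,0,0],
    [0,0,-0.9,5.3,0,0,0],
    [0,0,-0.7,5.3,0,0,0],
    [0,0,-0.5,5.3,0,0,0],
    [0,0,-0.5,5.3,0,0,0],
  ],
)

```text
time: 14.1
position: [0.5654, -0.053, 0.0922]
tool_rot: [-0.705, 0.045, -0.044, 0.706]
ft_force: [-0.6, 0.7, 0.3]
grip_width: 0.0004
```

>>> carry_out(
  moves=[
    [0,0,0.15,0,0,0,0],
    [0,0,0.3,0,0,0,0],
    [0,0,0.3,0,0,0,0],
  ],
)

```text
time: 14.4
position: [0.5659, -0.0524, 0.0903]
tool_rot: [-0.705, 0.044, -0.044, 0.706]
ft_force: [-0.7, 2.6, 4.9]
grip_width: 0.0008
```

>>> carry_out(
  moves=[
    [0,0,0.15,0,0,0,0],
    [0,0,0.3,0,0,0,0],
    [0,0,0.3,0,0,0,0],
  ],
)

```text
time: 14.7
position: [0.566, -0.0518, 0.0881]
tool_rot: [-0.705, 0.044, -0.045, 0.706]
ft_force: [-1.6, 3.9, 10.7]
grip_width: 0.0007
```

>>> carry_out(
  moves=[
    [0,0,0.15,0,0,0,0],
    [0,0,0.3,0,0,0,0],
    [0,0,0.3,0,0,0,0],
  ],
)

```text
time: 15.0
position: [0.5666, -0.0519, 0.0855]
tool_rot: [-0.705, 0.044, -0.045, 0.706]
ft_force: [-1.1, 5.2, 12.2]
grip_width: 0.0003
```

>>> carry_out(
  moves=[
    [0,0,0.15,0,0,0,0],
    [0,0,0.3,0,0,0,0],
    [0,0,0.3,0,0,0,0],
  ],
)

```text
time: 15.3
position: [0.5671, -0.0518, 0.0827]
tool_rot: [-0.705, 0.043, -0.046, 0.706]
ft_force: [-1.1, 5.1, 13.2]
grip_width: 0.0006
```

Run:
```python
from h import *
o=robot.get_obs();print(o["position"],o["ft_force"])
s=robot.camera("scene")[:,:,::-1];cv2.imwrite("pics/s8.png",s)
f=lambda i,k:np.clip(1.9*cv2.resize(i,None,fx=k,fy=k,interpolation=cv2.INTER_CUBIC).astype(float),0,255).astype(np.uint8)
cv2.imwrite("pics/s8c.png",f(s[222:297,250:350],8))
```

```text
[ 0.5671402  -0.05177923  0.08273825] [-1.1373151   5.06786317 13.2058639 ]
```

View pics/s8c.png

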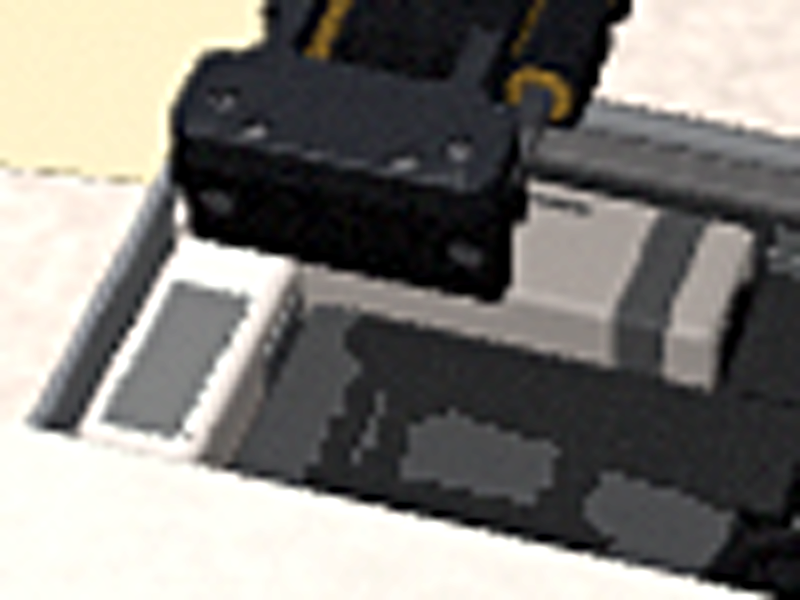

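>>> carry_out(
  moves=[
    [0,0,0.1,0,0,0,0],
    [0,0,0.2,0,0,0,0],
    [0,0,0.3,0,0,0,0],
    [0,0,0.3,0,0,0,0],
  ],
)

```text
time: 15.75
position: [0.5688, -0.0523, 0.0818]
tool_rot: [-0.705, 0.042, -0.047, 0.706]
ft_force: [-1.3, 4.8, 25.1]
grip_width: 0.0007
```

>>> carry_out(
  moves=[
    [0,0,-1,0,0,0,0],
    [0,0,-4,0,0,0,0],
    [0,-2,-8,-4,0,0,0],
    [0,-4,-10,-8,0,0,0],
    [0,-6,-10,-13,0,0,0],
    [0,-8,-10,-17,0,0,0],
    [0,-8,-10,-17,0,0,0],
  ],
)

```text
time: 16.45
position: [0.463, -0.2158, 0.178]
tool_rot: [0.706, -0.046, 0.046, -0.705]
ft_force: [0.4, 0.1, -0.6]
grip_width: 0.0004
```

Run:
```python
from h import *
o=robot.get_obs();print(o["position"],o["ft_force"])
s=robot.camera("scene")[:,:,::-1];cv2.imwrite("pics/s9.png",s)
f=lambda i,k:np.clip(1.9*cv2.resize(i,None,fx=k,fy=k,interpolation=cv2.INTER_CUBIC).astype(float),0,255).astype(np.uint8)
cv2.imwrite("pics/s9c.png",f(s[222:297,250:350],8))
t=robot.camera("top")[:,:,::-1];cv2.imwrite("pics/t9.png",t);cv2.imwrite("pics/t9c.png",f(t[160:280,265:415],5))
```

```text
[ 0.46298906 -0.21578423  0.17797798] [ 0.37537571  0.09620361 -0.63450729]
```

View pics/s9c.png

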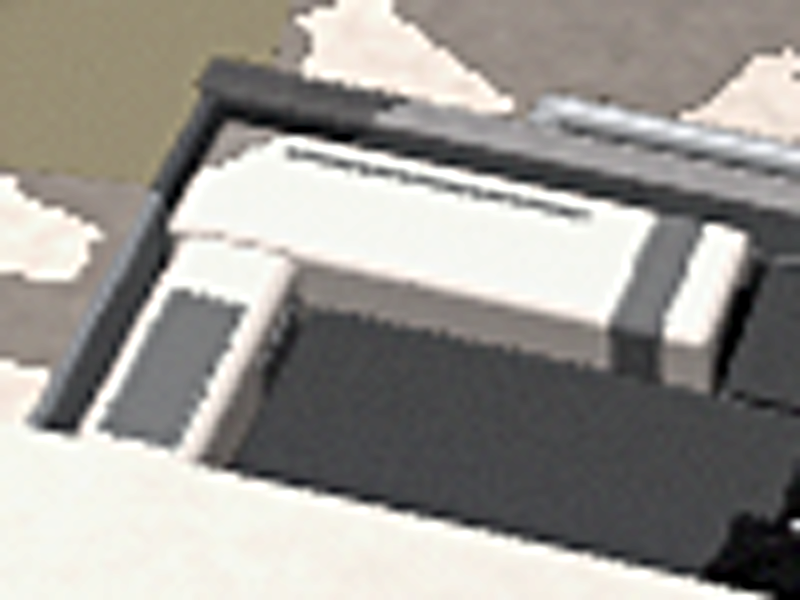

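View pics/t9c.png

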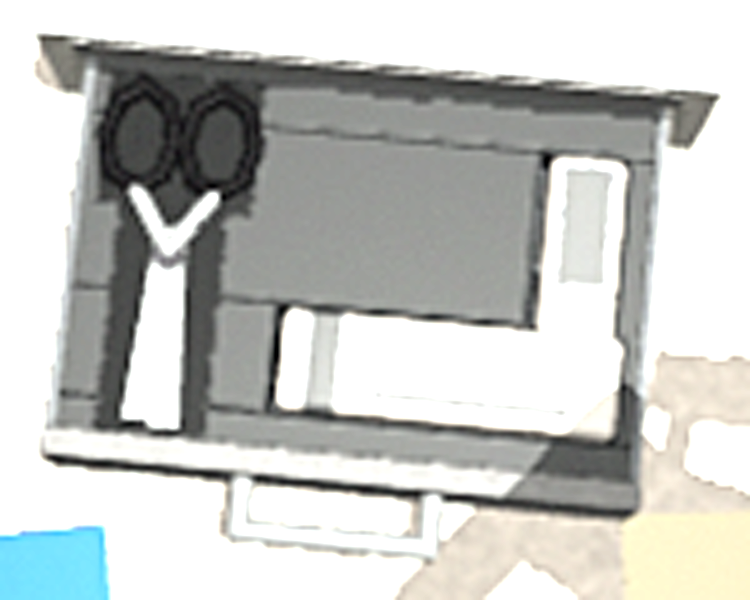

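In the scene crop about 40 px is exposed by the handle and 45–50 px at the nose, so the nose may be 1–3 mm high. I'll press gently on the nose, then the tail, and read the heights by touch.

Run:
```python
from h import *
for z in(.12,.09,.083): move([.574,-.002,z],-7.15)
move([.562,-.101,.09],-7.15)
```

```text
shift cm [ 8.16  5.76 22.31] rot [-0.0006 -0.0044 -0.0007]
shift cm [ 8.16  8.76 22.31] rot [-0.0006 -0.0044 -0.0007]
shift cm [ 8.16  9.46 22.31] rot [-0.0006 -0.0044 -0.0007]
shift cm [ 8.25  8.76 12.33] rot [-0.0006 -0.0044 -0.0007]
```

>>> carry_out(
  moves=[
    [0,2,1,5,0,0,0],
    [0,4,2,10,0,0,0],
    [0,6,3,14,0,0,0],
    [0,8.2,4,18,0,0,0],
    [0,8.2,5.5,22.3,0,0,0],
    [0,8.2,8,22.3,0,0,0],
    [0,8.2,8.8,22.3,0,0,0],
    [0,8.2,9.0,22.3,0,0,0],
    [0,8.2,9.2,22.3,0,0,0],
    [0,8.2,9.3,22.3,0,0,0],
    [0,8.2,9.3,22.3,0,0,0],
  ],
)

```text
time: 17.65
position: [0.5747, -0.0011, 0.0853]
tool_rot: [-0.706, 0.044, -0.045, 0.706]
ft_force: [-0.2, -0.5, 0.2]
grip_width: 0.0001
```

>>> carry_out(
  moves=[
    [0,0,0.1,0,0,0,0],
    [0,0,0.2,0,0,0,0],
    [0,0,0.2,0,0,0,0],
  ],
)

```text
time: 17.95
position: [0.5743, -0.0004, 0.0827]
tool_rot: [-0.706, 0.045, -0.044, 0.706]
ft_force: [0.6, 0.5, -0.6]
grip_width: 0.0003
```

>>> carry_out(
  moves=[
    [0,0,0.1,0,0,0,0],
    [0,0,0.2,0,0,0,0],
    [0,0,0.2,0,0,0,0],
  ],
)

```text
time: 18.25
position: [0.5746, -0.0002, 0.0818]
tool_rot: [-0.706, 0.044, -0.044, 0.706]
ft_force: [-1.9, 0.4, 8.7]
grip_width: 0.0004
```

The nose gives stiff contact at TCP z ≈ 0.082, the same as the middle, so it's home. Now the tail.

>>> carry_out(
  moves=[
    [0,0,-1,0,0,0,0],
    [0,0,-1.2,-4,0,0,0],
    [0,0,-1.2,-8,0,0,0],
    [0,0,-1.2,-10,0,0,0],
    [0,0,-1.2,-10,0,0,0],
    [0,0,-0.6,-10,0,0,0],
    [0,0,-0.4,-10,0,0,0],
    [0,0,-0.2,-10,0,0,0],
    [0,0,-0.2,-10,0,0,0],
  ],
)

```text
time: 19.15
position: [0.5616, -0.0983, 0.0822]
tool_rot: [-0.705, 0.044, -0.043, 0.706]
ft_force: [0.8, 0.9, -0.2]
grip_width: 0.0001
```

>>> carry_out(
  moves=[
    [0,0,0.1,0,0,0,0],
    [0,0,0.2,0,0,0,0],
    [0,0,0.2,0,0,0,0],
  ],
)

```text
time: 19.45
position: [0.562, -0.0985, 0.0818]
tool_rot: [-0.705, 0.044, -0.044, 0.706]
ft_force: [-1.6, 1.6, 9.2]
grip_width: 0.0004
```

Nose, middle and tail all touch at the same height (tip ≈ 0.056–0.057), so it's fully home. Next: the drawer.

Run:
```python
from h import *
H=plane("top",crop([(230,538),(435,556),(240,478),(425,495)],265,160),.030);print("handle",H.tolist())
c=H[:2].mean(0);d=np.array([np.cos(np.radians(-7.15)),np.sin(np.radians(-7.15)),0]);print(c)
p=c-d*.055
for z in(.16,.05): q=p.copy();q[2]=z;print(q,np.hypot(*q[:2]));move(q,-7.15)
```

```text
handle [[0.5029737375090728, 0.03522750851106049, 0.030000000000000027], [0.49279797203901826, -0.05018517603289896, 0.030000000000000027], [0.5281367460589704, 0.030410734829793704, 0.030000000000000027], [0.5185159323857877, -0.04695224701667543, 0.030000000000000027]]
[ 0.49788585 -0.00747883  0.03      ]
[ 0.44331355 -0.00063313  0.16      ] 0.4433140035220949
shift cm [-13.    -7.81   8.25] rot [-0.001   0.0002 -0.0002]
[ 0.44331355 -0.00063313  0.05      ] 0.4433140035220949
shift cm [-12.99   3.19   8.23] rot [-0.001   0.0002 -0.0002]
```

>>> carry_out(
  moves=[
    [0,0,-4,0,0,0,0],
    [0,0,-7.8,0,0,0,0],
    [0,-4,-7.8,3,0,0,0],
    [0,-8,-7.8,6,0,0,0],
    [0,-11,-7.8,8.2,0,0,0],
    [0,-13,-7.8,8.2,0,0,0],
    [0,-13,-7.8,8.2,0,0,0],
    [0,-13,-4,8.2,0,0,0],
    [0,-13,0,8.2,0,0,0],
    [0,-13,3.2,8.2,0,0,0],
    [0,-13,3.2,8.2,0,0,0],
  ],
)

```text
time: 20.55
position: [0.4429, -0.0021, 0.0453]
tool_rot: [-0.705, 0.047, -0.042, 0.706]
ft_force: [-1.0, 0.0, 0.3]
grip_width: 0.0004
```

Run:
```python
from h import *
s=robot.camera("scene")[:,:,::-1];cv2.imwrite("pics/s10.png",s)
```

```text
(no output)
```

View pics/s10.png

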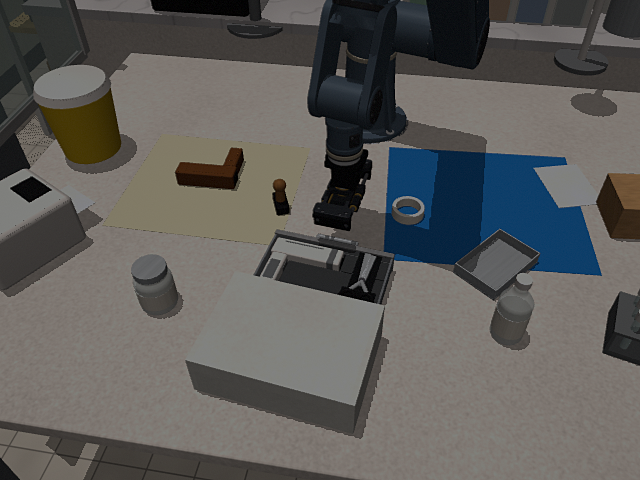

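The gripper stands in front of the handle at (345,235). I'll raise it slightly so the body clears the unit's top, and push.

>>> carry_out(
  moves=[
    [0,0,-0.4,0,0,0,0],
    [0,1,-0.4,0,0,0,0],
    [0,2,-0.4,0,0,0,0],
    [0,3,-0.4,0,0,0,0],
    [0,4,-0.4,0,0,0,0],
    [0,5,-0.4,0,0,0,0],
    [0,6,-0.4,0,0,0,0],
    [0,7,-0.4,0,0,0,0],
    [0,7,-0.4,0,0,0,0],
  ],
)

```text
time: 21.5
position: [0.5155, -0.0112, 0.0527]
tool_rot: [0.706, -0.043, 0.046, -0.706]
ft_force: [0.5, -0.9, -0.4]
grip_width: 0.0005
```

Run:
```python
from h import *
s=robot.camera("scene")[:,:,::-1]
cv2.imwrite("pics/s11.png",np.clip(1.8*cv2.resize(s[150:300,220:420],None,fx=4,fy=4,interpolation=cv2.INTER_CUBIC).astype(float),0,255).astype(np.uint8))
```

```text
(no output)
```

View pics/s11.png

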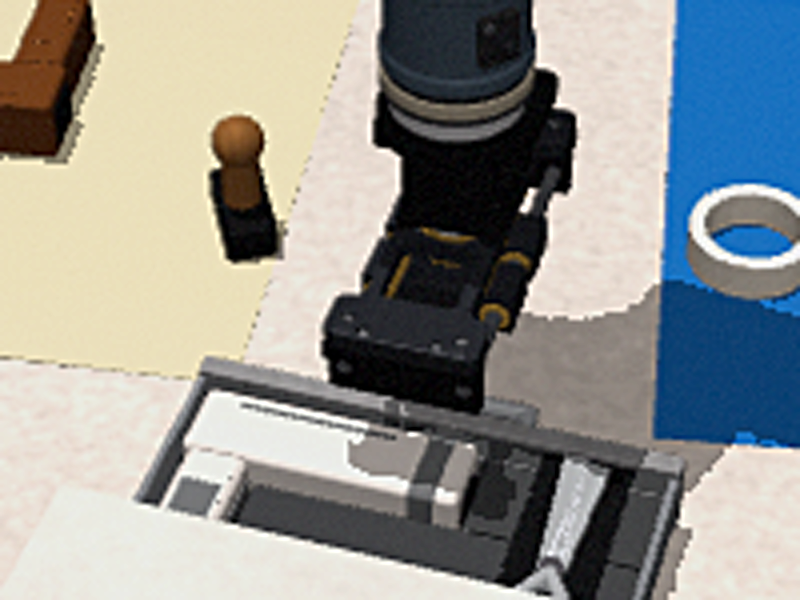

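The drawer is moving in and the thermometer is seated. I continue.

>>> carry_out(
  moves=[
    [0,1,0.1,0,0,0,0],
    [0,2,0.2,0,0,0,0],
    [0,3,0.2,0,0,0,0],
    [0,4,0.2,0,0,0,0],
    [0,5,0.2,0,0,0,0],
    [0,6,0.2,0,0,0,0],
    [0,7,0.2,0,0,0,0],
    [0,8,0.2,0,0,0,0],
    [0,9,0.2,0,0,0,0],
    [0,9.5,0.2,0,0,0,0],
    [0,10,0.2,0,0,0,0],
    [0,10,0.2,0,0,0,0],
  ],
)

```text
time: 22.75
position: [0.6134, -0.0234, 0.0509]
tool_rot: [0.706, -0.043, 0.045, -0.706]
ft_force: [-0.4, -0.4, -0.2]
grip_width: 0.0007
```

Run:
```python
from h import *
s=robot.camera("scene")[:,:,::-1]
cv2.imwrite("pics/s12.png",np.clip(1.8*cv2.resize(s[170:320,200:400],None,fx=4,fy=4,interpolation=cv2.INTER_CUBIC).astype(float),0,255).astype(np.uint8))
```

```text
(no output)
```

View pics/s12.png

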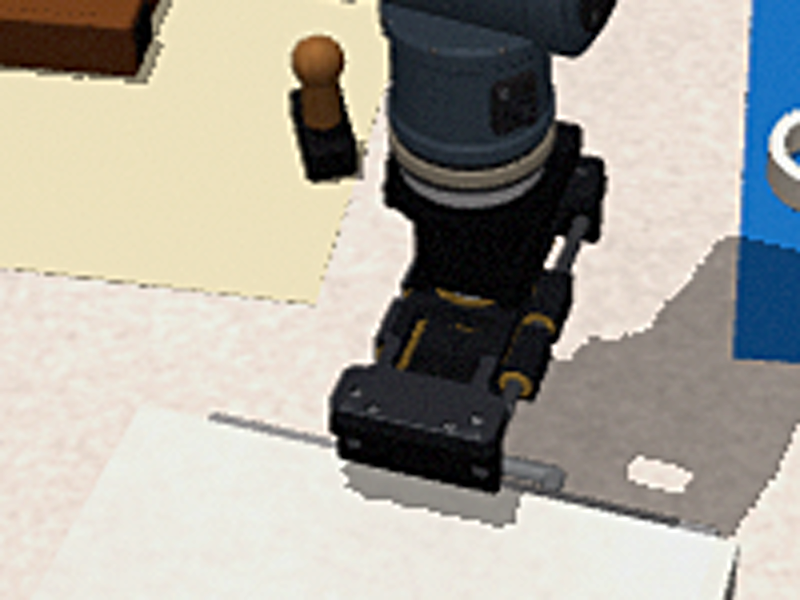

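Nearly shut. I push on until it stops.

>>> carry_out(
  moves=[
    [0,0.5,0,0,0,0,0],
    [0,1,0,0,0,0,0],
    [0,1.4,0,0,0,0,0],
    [0,1.4,0,0,0,0,0],
  ],
)

```text
time: 23.2
position: [0.6271, -0.025, 0.0508]
tool_rot: [-0.706, 0.043, -0.045, 0.706]
ft_force: [-0.2, -0.5, -0.3]
grip_width: 0.0004
```

>>> carry_out(
  moves=[
    [0,0.3,0,0,0,0,0],
    [0,0.6,0,0,0,0,0],
    [0,0.6,0,0,0,0,0],
  ],
)

```text
time: 23.5
position: [0.6322, -0.0256, 0.0505]
tool_rot: [-0.706, 0.044, -0.044, 0.706]
ft_force: [-0.8, -0.3, 1.1]
grip_width: 0.0004
```

>>> carry_out(
  moves=[
    [0,0.3,0,0,0,0,0],
    [0,0.6,0,0,0,0,0],
    [0,0.6,0,0,0,0,0],
  ],
)

```text
time: 23.8
position: [0.6382, -0.0263, 0.0504]
tool_rot: [-0.706, 0.044, -0.044, 0.706]
ft_force: [-0.1, 0.3, -1.2]
grip_width: 0.0006
```

Run:
```python
from h import *
print(robot.get_obs()["ft_force"])
s=robot.camera("scene")[:,:,::-1]
cv2.imwrite("pics/s13.png",np.clip(1.8*cv2.resize(s[240:320,230:400],None,fx=4.7,fy=4.7,interpolation=cv2.INTER_CUBIC).astype(float),0,255).astype(np.uint8))
```

```text
[-0.06412075  0.31745984 -1.16809935]
```

View pics/s13.png

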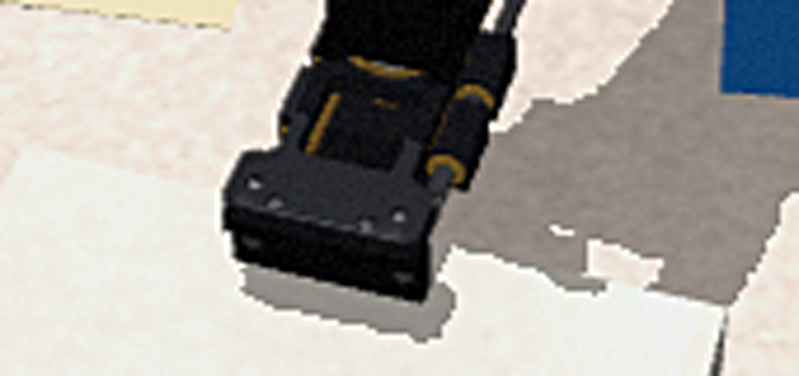

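>>> carry_out(
  moves=[
    [0,0.3,0,0,0,0,0],
    [0,0.6,0,0,0,0,0],
    [0,0.6,0,0,0,0,0],
  ],
)

```text
time: 24.15
position: [0.6406, -0.0266, 0.0503]
tool_rot: [-0.705, 0.047, -0.041, 0.706]
ft_force: [-7.2, 0.8, 5.4]
grip_width: 0.0006
```

>>> carry_out(
  moves=[
    [0,0.3,0,0,0,0,0],
    [0,0.6,0,0,0,0,0],
    [0,0.6,0,0,0,0,0],
  ],
)

```text
time: 24.45
position: [0.641, -0.0266, 0.0503]
tool_rot: [-0.705, 0.051, -0.036, 0.706]
ft_force: [-17.0, 0.3, 13.8]
grip_width: 0.0006
```

Firm stop at 17 N. I'll back off and check from above.

>>> carry_out(
  moves=[
    [0,-2,0,0,0,0,0],
    [0,-5,0,0,0,0,0],
    [0,-9,0,0,0,0,0],
    [0,-9,-4,0,0,0,0],
    [0,-9,-9,0,0,0,0],
    [0,-9,-12,-5,0,0,0],
    [0,-9,-12,-10,0,0,0],
    [0,-9,-12,-15,0,0,0],
    [0,-9,-12,-20,0,0,0],
    [0,-9,-12,-24,0,0,0],
    [0,-9,-12,-24,0,0,0],
  ],
)

```text
time: 25.55
position: [0.5318, -0.2626, 0.1714]
tool_rot: [0.708, -0.044, 0.049, -0.704]
ft_force: [-0.1, 0.0, 0.3]
grip_width: 0.0006
```

Run:
```python
from h import *
s=robot.camera("scene")[:,:,::-1];t=robot.camera("top")[:,:,::-1]
cv2.imwrite("pics/s14.png",s);cv2.imwrite("pics/t14.png",t)
cv2.imwrite("pics/t14c.png",np.clip(1.5*cv2.resize(t[140:240,260:420],None,fx=5,fy=5,interpolation=cv2.INTER_CUBIC).astype(float),0,255).astype(np.uint8))
```

```text
(no output)
```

View pics/t14c.png

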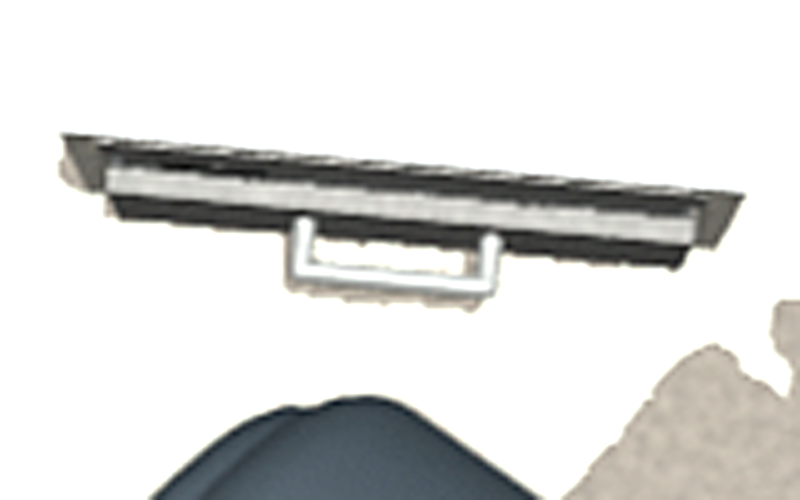

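View pics/s14.png

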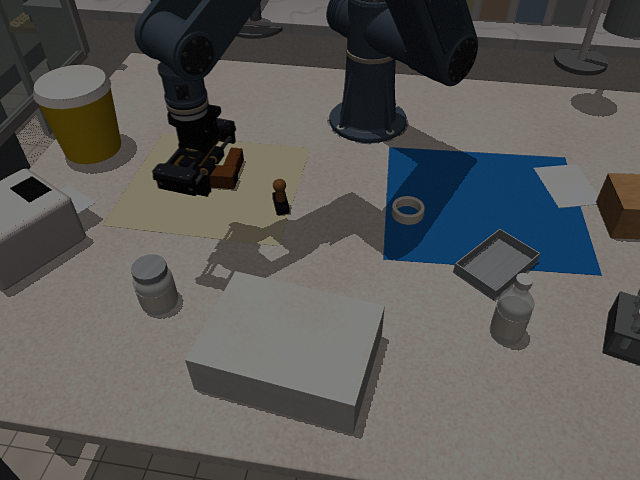

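Run:
```python
from h import *
d=np.array([np.cos(np.radians(-7.15)),np.sin(np.radians(-7.15)),0])
F=plane("top",crop([(108,195),(690,242)],260,140),.048);H=plane("top",crop([(288,280),(492,296)],260,140),.03)
F0=np.array([[.5298,.1122,.048],[.4994,-.1315,.048]]);H0=np.array([[.4988,.0374,.03],[.4878,-.0508,.03]])
print((F-F0)@d,(H-H0)@d)
# unit front face foot & top
U=plane("top",crop([(62,135),(742,195)],260,140),.088);print("panel front to unit face",(F.mean(0)-U.mean(0))@d)
```

```text
[0.16269683 0.16391049] [0.15878607 0.15953244]
panel front to unit face -0.010769873532556826
```

The estimates, 0.159 to 0.164, fall slightly short of 0.165. I'll refine them with subpixel edges.

Run:
```python
from h import *
d=np.array([np.cos(np.radians(-7.15)),np.sin(np.radians(-7.15)),0])
k=5
def show(f,x0,y0,w,h,n):
    im=cv2.imread(f)[y0:y0+h,x0:x0+w];cv2.imwrite(n,np.clip(1.2*cv2.resize(im,None,fx=12,fy=12,interpolation=cv2.INTER_NEAREST).astype(float),0,255).astype(np.uint8))
show("pics/top0.png",300,242,62,36,"pics/h0.png");show("pics/t14.png",305,175,62,36,"pics/h1.png")
```

```text
(no output)
```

View pics/h0.png

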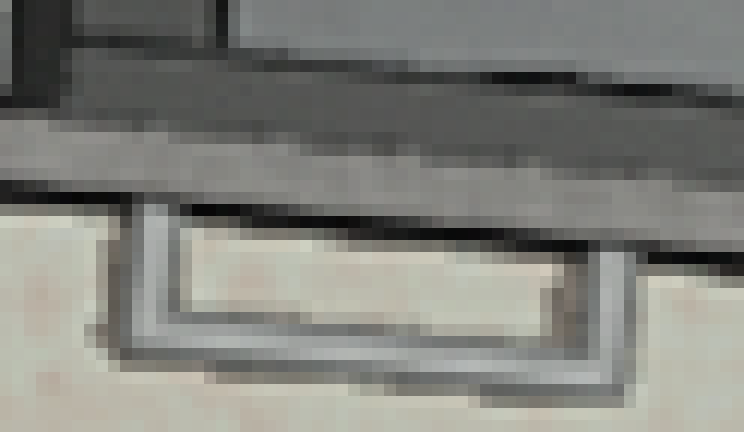

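View pics/h1.png

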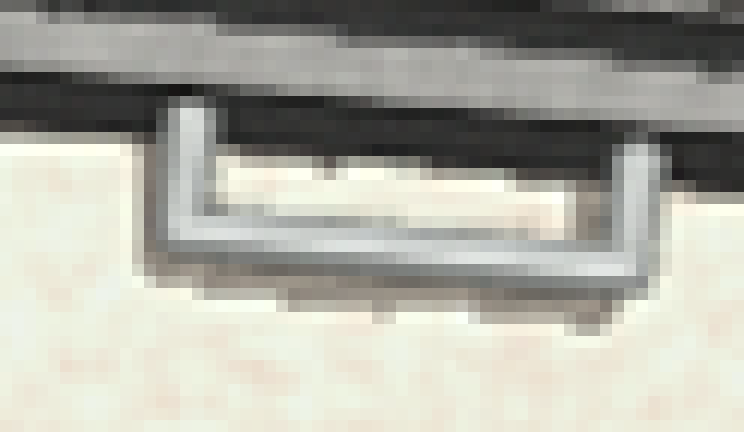

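Run:
```python
from h import *
d=np.array([np.cos(np.radians(-7.15)),np.sin(np.radians(-7.15)),0])
p=lambda uv,o,z:plane("top",np.array(uv,float)/12-.5+o,z)
a=p([(158,337),(610,373)],(300,242),.034);b=p([(190,235),(635,268)],(305,175),.034)
print("bar",((b-a)@d),b-a)
# panel front top edge at two columns through world line
a=p([(24,182),(720,248)],(300,242),.048);b=p([(24,70),(720,128)],(305,175),.048)
print("panel",(b.mean(0)-a.mean(0))@d, (b-a)@d)
```

```text
bar [0.16216101 0.16208608] [[ 0.16087743 -0.0203637   0.        ]
 [ 0.16072896 -0.02094524  0.        ]]
panel 0.1626561288143994 [0.16237668 0.16293558]
```

Both features give 0.162, within calibration error of 0.165. To rule out the gripper body having stopped the push, I'll push again with the gripper turned 90° so its narrow side faces the unit.

Run:
```python
from h import *
print(np.round(robot.get_obs()["q"],2))
d=np.array([np.cos(np.radians(-7.15)),np.sin(np.radians(-7.15)),0])
b=np.array([.6587,-.0275,0])
p=lambda uv,o,z:plane("top",np.array(uv,float)/12-.5+o,z)
b=p([(190,235),(635,268)],(305,175),.03).mean(0);print("bar centre",b)
q=b-d*.06
for yaw in(-97.15,82.85):
  for z in(.17,.05): q[2]=z;move(q,yaw)
```

```text
[-0.64  0.58  1.6   0.    0.97 -0.51]
bar centre [ 0.65499752 -0.02893834  0.03      ]
shift cm [ 3.41  0.07 24.15] rot [-1.0000e-03  1.5674e+00  1.4000e-03]
shift cm [ 3.39 12.07 24.15] rot [-1.0000e-03  1.5674e+00  1.4000e-03]
shift cm [ 3.41  0.07 24.15] rot [ 1.4000e-03 -1.5742e+00  1.0000e-03]
shift cm [ 3.39 12.07 24.15] rot [ 1.4000e-03 -1.5742e+00  1.0000e-03]
```

>>> carry_out(
  moves=[
    [0,0,-3,0,0,-0.15,0],
    [0,0,-3,0,0,-0.3,0],
    [0,0,-3,2,0,-0.45,0],
    [0,0,-3,4,0,-0.6,0],
    [0,1,-3,8,0,-0.75,0],
    [0,2,-3,12,0,-0.9,0],
    [0,3,-3,16,0,-1.05,0],
    [0,3.4,-3,20,0,-1.2,0],
    [0,3.4,-1,24.2,0,-1.35,0],
    [0,3.4,0,24.2,0,-1.5,0],
    [0,3.4,2,24.2,0.0014,-1.574,0.001],
    [0,3.4,5,24.2,0.0014,-1.574,0.001],
    [0,3.4,9,24.2,0.0014,-1.574,0.001],
    [0,3.4,12,24.2,0.0014,-1.574,0.001],
    [0,3.4,12,24.2,0.0014,-1.574,0.001],
  ],
)

```text
time: 27.15
position: [0.5908, -0.0163, 0.0468]
tool_rot: [-0.526, -0.467, 0.471, 0.532]
ft_force: [-0.9, 0.0, 0.5]
grip_width: 0.0004
```

>>> carry_out(
  moves=[
    [0,0,0,0,0,0,0],
    [0,0,0,-1,0,0,0],
    [0,0,0,-2,0,0,0],
    [0,0,0,-3,0,0,0],
    [0,0,0,-3.8,0,0,0],
    [0,0,0,-4.2,0,0,0],
    [0,0,0,-4.2,0,0,0],
  ],
)

```text
time: 27.85
position: [0.6367, -0.0241, 0.0506]
tool_rot: [-0.529, -0.468, 0.469, 0.53]
ft_force: [-0.3, -0.1, -0.3]
grip_width: 0.0004
```

>>> carry_out(
  moves=[
    [0,0,0,-0.3,0,0,0],
    [0,0,0,-0.5,0,0,0],
    [0,0,0,-0.5,0,0,0],
  ],
)

```text
time: 28.15
position: [0.6388, -0.0242, 0.0501]
tool_rot: [-0.527, -0.467, 0.47, 0.531]
ft_force: [-3.4, 0.5, 2.8]
grip_width: 0.0005
```

>>> carry_out(
  moves=[
    [0,0,0,-0.3,0,0,0],
    [0,0,0,-0.6,0,0,0],
    [0,0,0,-0.8,0,0,0],
    [0,0,0,-0.8,0,0,0],
  ],
)

```text
time: 28.55
position: [0.6396, -0.0242, 0.0499]
tool_rot: [-0.523, -0.464, 0.474, 0.536]
ft_force: [-16.4, -0.6, 13.3]
grip_width: 0.0008
```

This pass also stops hard, at the same place, with the body clear of the unit, so the drawer is at its end stop. I'll retreat and take a final look.

>>> carry_out(
  moves=[
    [0,0,0,3,0,0,0],
    [0,0,0,7,0,0,0],
    [0,0,0,9,0,0,0],
    [0,0,-5,9,0,0,0],
    [0,0,-10,9,0,0,0],
    [0,-5,-14,9,0,0,0],
    [0,-10,-14,9,0,0,0],
    [0,-15,-14,9,0,0,0],
    [0,-20,-14,9,0,0,0],
    [0,-20,-14,9,0,0,0],
    [0,-20,-14,9,0,0,0],
  ],
)

```text
time: 29.65
position: [0.5357, -0.2156, 0.1906]
tool_rot: [-0.53, -0.468, 0.468, 0.53]
ft_force: [0.2, -0.3, -0.7]
grip_width: 0.0006
```

Run:
```python
from h import *
o=robot.get_obs();print(o["time"],o["position"],o["ft_force"])
t=robot.camera("top")[:,:,::-1];cv2.imwrite("pics/t15.png",t)
a=cv2.imread("pics/t14.png")[150:210,270:415].astype(int);b=t[150:210,270:415].astype(int);print("diff around drawer",abs(a-b).mean())
```

```text
29.65 [ 0.53570222 -0.21555833  0.19063834] [ 0.15114411 -0.34714341 -0.73419503]
diff around drawer 10.182030651340996
```

View pics/t15.png

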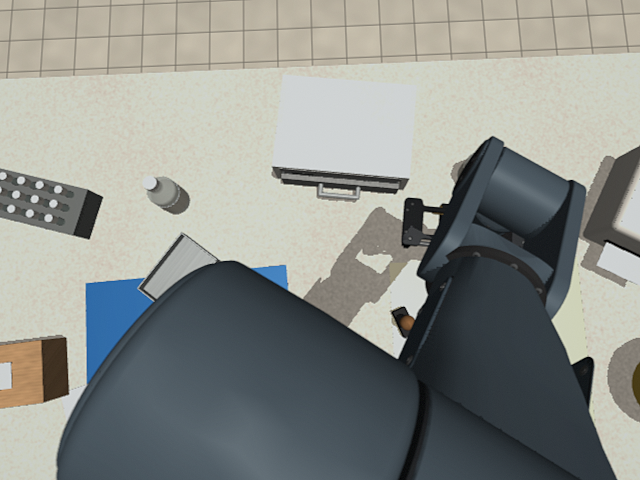

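The drawer is shut (handle at (340,190)), the other things stand where they were, and the gripper is clear of everything.

```bash
python3 -c "
from rig import robot
print(robot.hand_in())"
```

```text
the job is handed in; nothing more can be done
None
```

The thermometer is in its cut-out, pressed home, and the drawer is shut. I handed the job in at about 30 s.

**Placing:** The thermometer went in slightly nose-down and caught at the tail. My first press on the middle reached about 34 N without moving it and pushed the drawer in about 5 mm. A press on the tail levelled it, and a second press on the middle then took it past the bulges. That press ran at about 12 to 13 N and ended at 25 N on the floor, above the 6 to 14 N you gave.

**Seating check:** Nose, middle and tail all touched at the same height, about 56 to 57 mm above the desk, where 56 mm is fully home. The drawer then slid in without catching on the opening.

**Drawer check:** The drawer came to a firm stop at about 17 N. A second push with the gripper turned 90°, so its body could not touch the unit, stopped just as firmly.

**Disagreements:** The cameras gave 162 to 163 mm of travel instead of 165 mm. I put that down to the 2 mm calibration error, because both pushes hit a hard stop.

**Other things on the desk:** I touched none of them, and they look unmoved in the last pictures. The arm hid a few of them in the final top view, but the scene view shortly before showed nothing moved.

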